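# Lay out a stone-setter's instrument case in order of use

## Task

Get the instrument case ready for stone setting: take the whetstone off the lid and lay it on the bare worktop clear of the case, then lift the lid by its handle until it leans back on its stop and stays open. Then lay the whetstone and every instrument that lies on the worktop right of the case flat into its own lane of the tray, in order of use from left to right: whetstone, needle file, tweezers, scratch brush, bench brush; each lies along its lane between the ribs, needle file and scratch brush with their handles towards you, and the lane of a missing instrument stays empty. Leave the white cone behind the tools where they are.

Things in the scene. Friction and masses are not known exactly. Their poses are not given: they have to be found in the camera images.
- case: Fixed flat instrument case of dark wood; tray 186 (x) x 244 (y) mm outside, walls 6 mm thick and 18 mm high (side walls cut away in the middle 74 mm), floor 6 mm thick, at a small yaw. Origin: centre of its underside on the worktop; +x to the hinge at the back, +y to the left. Five lanes side by side run front to back, 46 mm apart. The flat top of the closed lid is 48 mm above the worktop.
- lid (a joint): Hinge of the lid: 0 closed, 1.8 rad resting on its stop, leaning back past upright. The 0.3 kg lid falls shut if let go before upright (1.57), and back onto its stop after it. Open, it stands behind the tray, its handle about 0.23 m above the worktop: keep the gripper clear of it.
- lid_hinge (a point): Middle of the hinge line, 18 mm above the worktop, on the back edge of the tray; the hinge line runs along the case's y.
- lid_handle (a point): Middle of the lid's round brass bar handle, which moves with the lid: bar 10 mm thick, 90 mm long, parallel to the hinge, its axis 32 mm out from the lid's front (27 mm gap behind it), 36 mm above the worktop when closed, 219 mm from the hinge line. Pinched from above it can turn between the fingers as the lid swings.
- whetstone: White dressing stone, plain bar 26 (x) x 102 (y) x 21 (z) mm, 0.12 kg. Origin: centre of its underside, long along its y. The _mid point lies at half its height over the origin. Starts lying loose on the closed lid, +y roughly away from the robot. Bare worktop beside the case: x 0.48 to 0.60, y -0.045 to 0.015 (further right it is cut away below x = 0.6).
- needle_file: Short needle file, 17 x 163 (along y) x 18 mm, 0.06 kg. Dark wooden handle 16 mm thick from y = -81 to -12 mm, flat steel blade 13 mm wide and 8 mm thick from y = -4 to +82 mm. Origin: under the middle of its length. The _mid point lies at half its height over the origin. Starts flat on the worktop right of the case, +y roughly away from the robot. May be absent (None).
- tweezers: Cross-lock tweezers lying on edge, 16 to 20 mm wide, 156 mm long (along y), 9 mm high, 0.022 kg; gripped across both arms at the middle, they do not move against each other. Origin: centre of its underside. Starts flat on the worktop right of the case, +y roughly away from the robot. May be absent (None).
- scratch_brush: Scratch brush, 20 x 162 (along y) x 30 mm, 0.11 kg, bristles up. Head 20 mm wide and 30 mm high from y = +6 to +81 mm, wooden handle 20 mm wide, 2 to 16 mm above the worktop, from y = -81 mm to the head. Origin: under the middle of its length. The _mid point lies 10 mm over the origin. Starts flat on the worktop right of the case, +y roughly away from the robot. May be absent (None).
- bench_brush: Bench brush lying bristles up, 22 x 86 (along y) x 34 mm, 0.03 kg: wooden back 12 mm thick and 22 mm wide, on it a bristle block 18 mm wide from y = -43 to +7 mm. Origin: centre of its underside. The _mid point lies 10 mm over the origin. Starts flat on the worktop right of the case, +y roughly away from the robot. May be absent (None).
- needle_file_tip (a point): Tip end of the file's blade (y = +81 mm).
- scratch_brush_tip (a point): Head end of the scratch brush (y = +81 mm).
- cone: Bystander: white wax cone, 45 mm wide, 40 mm high, behind the tools. Leave it.
- lane1 (a point): Centre of lane 1 from the left, on the tray floor (6 mm above the worktop), axes as the case: the place of the whetstone (first use). The lanes are parted by ribs 4 mm thick and 10 mm high that stand only near the front and back walls (50 mm long each), so the middle 74 mm of the tray's depth is open from side to side. Inside length of a lane 174 mm.
- whetstone_mid (a point): Middle of the whetstone's length, over its origin.
- lane2 (a point): Centre of lane 2 from the left, on the tray floor (6 mm above the worktop), axes as the case: the place of the needle file.
- needle_file_mid (a point): Middle of the needle file's length, over its origin.
- lane3 (a point): Centre of lane 3 from the left, on the tray floor (6 mm above the worktop), axes as the case: the place of the tweezers.
- lane4 (a point): Centre of lane 4 from the left, on the tray floor (6 mm above the worktop), axes as the case: the place of the scratch_brush.
- scratch_brush_mid (a point): Middle of the scratch_brush's length, over its origin.
- lane5 (a point): Centre of lane 5 from the left, on the tray floor (6 mm above the worktop), axes as the case: the place of the bench brush (last use).
- bench_brush_mid (a point): Middle of the bench brush's length, over its origin.
There are look-alikes about, which are no part of the job. Leave any green or purple look-alike of the bench_brush alone.

How it is judged:
By the outcome, as a careful person would: the job done as asked, in the order asked, and still so for the second after the job is handed in, with the robot touching nothing.
Of needle_file, tweezers, scratch_brush, bench_brush only 3 to 4 are there at a start; the rules pass over those that are not, and their reading is None.
At some moment in a run one of whetstone may be knocked a few centimetres aside while the robot is not near it.
Once in a run the grip may slacken for a moment while it holds something.
It also fails if it takes over 210 s, if anything falls off the work surface, if the arm or the gripper's body presses on something with over 40 N, if the wrist force passes 120 N, or if a joint passes its speed limit or range.

## Robot

A 7-joint arm with a two-finger parallel gripper is mounted at the origin on a cart in front of the work surface, level with it; the furniture and walls round the work are solid. World frame = base frame: x ahead of the robot, y to its left, z up, the work surface at z = 0. Lengths are in m, angles in rad, forces in N, time in s.
With the tool pointing down it reaches from about 0.4 to 0.9 m from the base axis. Payload 5.5 kg.
Tool frame: the origin (TCP) lies on the centre line of the jaws, within the pads' length; the fingertips stand finger_overhang ahead of it and the grasp point (between the pads) lies 5 mm behind it (finger_overhang is the distance from the TCP to the fingertips, in m); z points along the fingers, x is the direction in which the jaws open and shut, and the axes are right-handed (so a half turn about z gives the same grasp; the last joint's range is limited). The gripper opens to 92 mm and grips with 3 to 60 N. Pads are 19 mm wide; open, the fingers measure 130 mm over their backs; the gripper's body (75 mm by 190 mm) begins 47 mm behind the grasp point.
Start: joints at [-0.918, 0.501, -0.427, 1.55, 0.221, 1.138, -0.21], TCP at [0.247, 0.601, 0.241] pointing down, gripper open.
Joint ranges: [-2.88, 2.88], [-0.31, 2.03], [-1.54, 1.56], [0.2, 2.42], [-1.41, 4.55], [0.19, 2.02], [-2.57, 2.57]. Speed limits (rad/s): [2.57, 2.57, 3.14, 3.14, 3.14, 3.14, 3.14].

## Interface

Orientations are given as a rotation vector (axis times angle).
In Python, from cell import state, snapshot, close_job, finger_overhang gives the robot as it stands. The module is installed in compiled form; this text tells all that it offers.
- The arm moves only by the tool step_arm, never from a script. Its argument "motion" is text: rows parted by semicolons, each of 4 numbers parted by spaces: the shift along the tool's x, y, z each as a share of 40 cm, from -1 to 1, then the turn about the tool's z as a share of 90 degrees, from -1 to 1. A call has 1 to 10 rows; each row shifts and turns the commanded pose from where the row before left it, along the tool's axes as they then stand; what a row does not reach is not made up. A row lasts 1/8 s, in which the tool goes at most 62.5 mm and 10.7 degrees, less where a joint would pass 70% of its speed; a pose out of reach is approached as far as the arm can. A call with a number of a shift or a turn outside -1 to 1 is refused whole. A call with a gripper value outside its range is refused whole. "claw" is the gripper command: -1 is shut, 1 is fully open, values between are in proportion, set as the call begins (left out, the last holds). The fingers move at their own pace and stop on an object; "force" is the grip in N (left out, the last holds). Time passes only in rows, so rows that do not move let the fingers close. It gives the time, the measured TCP pose, the force and the opening at its end, in the units of the state.
- state(): the state, without advancing time (a new reading comes with each control period).
- snapshot(name): name is "side" or "top" or "wrist"; returns a dict with "frame" (420x560x3 uint8, red, green, blue), "z_map" (420x560 float32, m along the optical axis (not along the pixel's ray), 0 where there is no reading), "K" (3x3 intrinsics, pixels), "D" ([k1, k2, p1, p2, k3] as OpenCV has them; the pictures are not rectified), "position" and "rotation" of the camera in the world; the wrist camera has in their place "tool_from_camera" (4x4, takes a point from camera to tool coordinates, whose origin is the TCP and whose axes are the tool frame's). Camera axes: x right, y down, z forward; pixel columns grow to the right and rows downward; lengths in m; the calibration is good to about 2 mm. A picture is of the moment at which its call begins: read the wrist's pose just before it.
- close_job(): hands the job in, once; it reports no verdict.
The state is a dict: "time": time; "q": joint angles; "joint_vel": joint speeds; "tau": joint torques, N m; "tcp_pos": TCP position; "eef_rot": TCP orientation; "wrist_force": force on the tool from outside, world axes, zero at the start; "torque": the same for the moment, N m; "grip_width": finger opening in m.
Only numpy, scipy, OpenCV 4.12 (cv2) and the standard library are available. Lean on these libraries where they do the work, as an engineer would, in place of code of your own. Each camera call takes 0.05 s, during which the arm holds its last target.

## Working session

There is one attempt and no reset: what is moved stays moved. The work goes in short steps, Python scripts to look and compute and a tool call to move; the robot and the scene stay as the last step left them, time stands still between calls to the robot, and variables do not carry over. Pictures are saved under pics/ and viewed, and the job is handed in when it is done.

Besides the shell and the picture viewer there is one more tool, called after "Emit:" by a JSON object that holds its "method" and its "body". step_arm: Moves the arm, as the interface text tells. Its arguments: {"type":"object","properties":{"motion":{"type":"string"},"claw":{"type":"number"},"force":{"type":"number"}},"required":["motion"]}

```bash
ls; mkdir -p pics; cat > h.py <<'E'
import numpy as np, cv2
from scipy.spatial.transform import Rotation as R
from cell import state, snapshot, close_job, finger_overhang
def grab(n,save):
    s=state(); d=snapshot(n)
    cv2.imwrite('pics/%s.png'%save, cv2.cvtColor(d['frame'],cv2.COLOR_RGB2BGR))
    if n=='wrist':
        T=np.eye(4);T[:3,:3]=R.from_rotvec(s['eef_rot']).as_matrix();T[:3,3]=s['tcp_pos']
        M=T@np.array(d['tool_from_camera'])
    else:
        M=np.eye(4); r=np.array(d['rotation'])
        M[:3,:3]=r if r.shape==(3,3) else R.from_rotvec(r).as_matrix(); M[:3,3]=d['position']
    d['M']=M
    np.savez('pics/%s.npz'%save,frame=d['frame'],z=d['z_map'],K=d['K'],D=d['D'],M=M)
    return d
def cloud(d):
    z=d['z_map'] if 'z_map' in d else d['z']
    h,w=z.shape; v,u=np.mgrid[:h,:w]
    p=cv2.undistortPoints(np.stack([u,v],-1).reshape(-1,1,2).astype(np.float64),np.array(d['K'],float),np.array(d['D'],float)).reshape(h,w,2)
    P=np.dstack([p*z[...,None],z])
    W=P@d['M'][:3,:3].T+d['M'][:3,3]
    W[z==0]=np.nan
    return W
E
python3 - <<'E'
from h import *
print(state(), finger_overhang)
for n in ['top','side','wrist']:
    d=grab(n,n+'0'); print(n,d['K'],d['D'],np.round(d['M'],3))
E
```

```text
pics
{'time': 0.0, 'q': array([-0.91778945,  0.5019001 , -0.42679624,  1.55147169,  0.22081221,
        1.13827178, -0.21024927]), 'joint_vel': array([-0.00152329, -0.00025331, -0.00067829, -0.00130637, -0.00032827,
       -0.00341907, -0.0007866 ]), 'tau': array([-6.36523582e-04, -5.66590405e+01, -5.81583828e+00, -2.79113656e+01,
       -6.84356480e-02,  3.07769759e-02,  2.15255650e-04]), 'tcp_pos': array([0.24678547, 0.6005914 , 0.23963698]), 'eef_rot': array([ 2.6086387 ,  1.74872435, -0.00265858]), 'wrist_force': array([ 0.16987008,  0.57484891, -0.14267175]), 'torque': array([-0.01532251,  0.01070697,  0.05781766]), 'grip_width': 0.09200127393023805} 0.014
top [[396.36656211   0.         276.5911524 ]
 [  0.         396.36656211 201.9689454 ]
 [  0.           0.           1.        ]] [0.03354233 0.         0.         0.         0.        ] [[-0.021 -0.993  0.116  0.516]
 [-0.999  0.024  0.023 -0.071]
 [-0.026 -0.116 -0.993  0.952]
 [ 0.     0.     0.     1.   ]]
side [[443.9635535    0.         284.85995821]
 [  0.         443.9635535  215.12511856]
 [  0.           0.           1.        ]] [0.04593511 0.         0.         0.         0.        ] [[-0.966 -0.157  0.206  0.413]
 [-0.258  0.531 -0.807  0.736]
 [ 0.018 -0.833 -0.553  0.623]
 [ 0.     0.     0.     1.   ]]
wrist [[327.377028     0.         272.72857395]
 [  0.         327.377028   205.13137969]
 [  0.           0.           1.        ]] [-0.03764009  0.          0.          0.          0.        ] [[ 0.38   0.89   0.252  0.178]
 [ 0.925 -0.365 -0.105  0.628]
 [-0.002  0.273 -0.962  0.384]
 [ 0.     0.     0.     1.   ]]
```

View pics/top0.png

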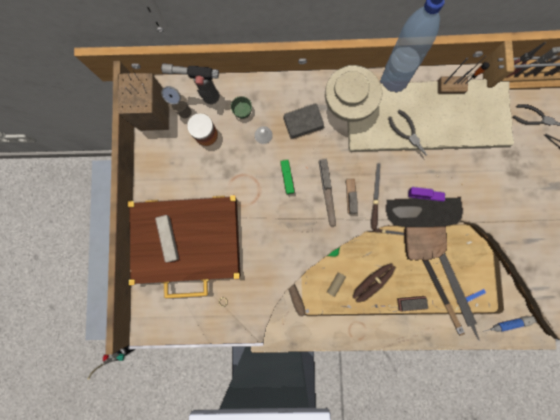

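View pics/side0.png

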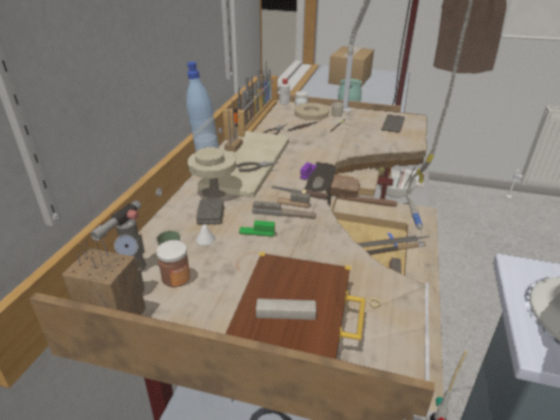

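```bash
python3 - <<'E'
from h import *
im=cv2.imread('pics/top0.png')
cv2.imwrite('pics/c1.png',cv2.resize(im[130:260,260:460],None,fx=4,fy=4,interpolation=cv2.INTER_CUBIC))
cv2.imwrite('pics/c2.png',cv2.resize(im[180:320,110:260],None,fx=4,fy=4,interpolation=cv2.INTER_CUBIC))
d=np.load('pics/top0.npz'); W=cloud(d)
np.set_printoptions(precision=3,suppress=True)
for u,v in [(250,140),(262,300),(131,203),(237,198),(132,282),(237,276),(186,296),(166,238),(323,160),(332,223),(351,182),(354,212),(377,166),(375,226),(287,178),(427,193)]:
    print(u,v,W[v,u])
E
```

```text
250 140 [0.782 0.013 0.003]
262 300 [ 0.396 -0.01  -0.001]
131 203 [0.627 0.286 0.049]
237 198 [0.639 0.047 0.001]
132 282 [0.448 0.278 0.051]
237 276 [0.456 0.043 0.048]
186 296 [0.414 0.159 0.04 ]
166 238 [0.544 0.198 0.067]
323 160 [ 0.721 -0.162  0.028]
332 223 [ 0.572 -0.179  0.015]
351 182 [ 0.669 -0.228  0.012]
354 212 [ 0.596 -0.228  0.033]
377 166 [ 0.709 -0.294  0.001]
375 226 [ 0.563 -0.279  0.015]
287 178 [ 0.679 -0.075  0.036]
427 193 [ 0.636 -0.397  0.034]
```

View pics/c1.png

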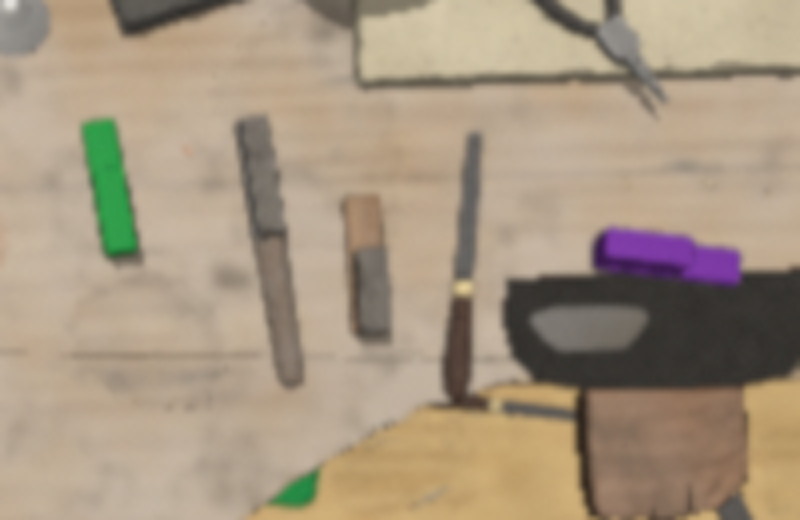

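View pics/c2.png

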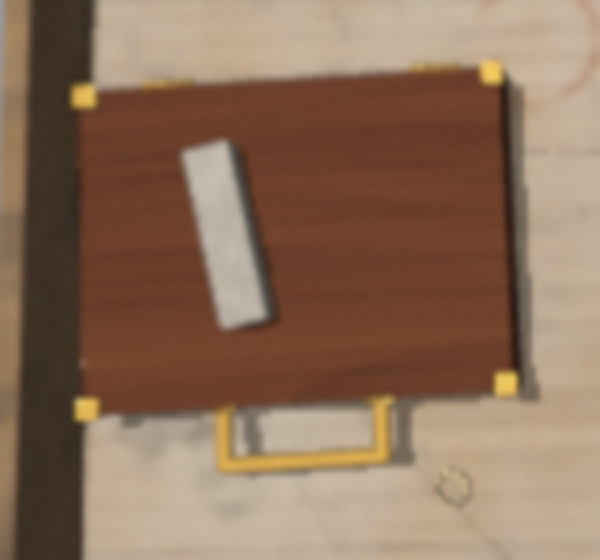

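```bash
cat >> h.py <<'E'
np.set_printoptions(precision=4,suppress=True)
def rect(P):
    (c,s,a)=cv2.minAreaRect(P[:,:2].astype(np.float32)*1000); return np.array(c)/1000,np.array(s),a
def blob(W,frame,box,zr,maskf=None):
    m=(W[...,0]>box[0])&(W[...,0]<box[1])&(W[...,1]>box[2])&(W[...,1]<box[3])&(W[...,2]>zr[0])&(W[...,2]<zr[1])
    if maskf is not None: m&=maskf(frame)
    n,l,st,_=cv2.connectedComponentsWithStats(m.astype(np.uint8))
    if n<2: return np.zeros((0,3))
    k=1+np.argmax(st[1:,4]); return W[l==k]
def axisfit(P):
    c=P[:,:2].mean(0); u,s,v=np.linalg.svd(P[:,:2]-c,full_matrices=False)
    a=v[0]*np.sign(v[0,0]); t=(P[:,:2]-c)@a; w=(P[:,:2]-c)@np.array([-a[1],a[0]])
    n=np.array([-a[1],a[0]])
    mid=c+a*(np.percentile(t,1)+np.percentile(t,99))/2+n*(np.percentile(w,2)+np.percentile(w,98))/2
    return mid,np.degrees(np.arctan2(a[1],a[0])),np.ptp(t)*1000,np.percentile(w,98)*1000-np.percentile(w,2)*1000
E
python3 - <<'E'
from h import *
d=np.load('pics/top0.npz'); W=cloud(d); f=d['frame']
B=blob(W,f,(.4,.7,-.02,.289),(.04,.054)); print('lid',len(B),rect(B),B[:,2].mean())
B=blob(W,f,(.36,.445,.08,.25),(.02,.045)); print('handle',len(B),rect(B),B[:,2].mean(), np.percentile(B,5,axis=0))
for n,b,z in [('stone',(.45,.63,.1,.25),(.06,.09)),('scr',(.54,.76,-.2,-.13),(.007,.06)),('bench',(.56,.70,-.26,-.2),(.007,.06)),('file',(.53,.76,-.33,-.25),(.005,.04)),('green',(.6,.76,-.11,-.04),(.007,.06))]:
    B=blob(W,f,b,z); print(n,len(B),rect(B),axisfit(B),B[:,2].max())
# left wall heights
for x in (.42,.5,.58,.66):
  m=(abs(W[...,0]-x)<.01)&(W[...,1]>.27)&(W[...,1]<.42)&np.isfinite(W[...,2])
  P=W[m]; print(x,[(round(y,2),np.round(np.median(P[abs(P[:,1]-y)<.006][:,2]),3)) for y in np.arange(.28,.4,.01) if (abs(P[:,1]-y)<.006).any()])
# tall things
m=(W[...,2]>.06)&(W[...,0]>.45)&(W[...,0]<.85)
for y in np.arange(-.4,.4,.05):
  k=m&(abs(W[...,1]-y)<.025); P=W[k]; print(round(y,2), len(P), P[:,2].max() if len(P) else 0, P[:,0].min() if len(P) else 0)
E
```

```text
lid 8291 (array([0.5244, 0.1653]), array([225.8772, 246.1316]), 1.6584080457687378) 0.04797702477053332
handle 293 (array([0.4268, 0.161 ]), array([33.951 , 99.1106]), 0.10743319243192673) 0.03998428079096098 [0.4118 0.1136 0.0367]
stone 564 (array([0.5432, 0.1979]), array([101.4506,  26.5235]), 13.631787300109863) (array([0.543 , 0.1978]), np.float64(13.397528063309089), np.float64(101.3907343561487), np.float64(25.033426158345886)) 0.07331300053074907
scr 543 (array([ 0.6481, -0.1708]), array([161.7788,  18.9929]), 7.723413467407227) (array([ 0.647 , -0.1705]), np.float64(7.414048946780479), np.float64(161.74228211438063), np.float64(17.251235666331336)) 0.03399421972687455
bench 339 (array([ 0.6376, -0.2263]), array([21.6989, 84.0686]), 89.61767578125) (array([ 0.6375, -0.2258]), np.float64(-0.487369386439257), np.float64(84.06829482963346), np.float64(19.783942413365118)) 0.03726148849719324
file 290 (array([ 0.6223, -0.282 ]), array([ 16.1668, 137.7287]), 83.93872833251953) (array([ 0.622 , -0.2836]), np.float64(-7.9942193246474105), np.float64(137.75546691996354), np.float64(14
[... 865 characters left out ...]
6 [(np.float64(0.28), np.float64(-0.0)), (np.float64(0.29), np.float64(0.0)), (np.float64(0.3), np.float64(0.04)), (np.float64(0.31), np.float64(0.086)), (np.float64(0.32), np.float64(0.088))]
-0.4 0 0 0
-0.35 0 0 0
-0.3 56 0.10259965946259242 0.8257152089548876
-0.25 535 0.12182121092247811 0.7970264310020133
-0.2 604 0.12186974756518909 0.7971253275306958
-0.15 63 0.10310228038777236 0.824041353103256
-0.1 0 0 0
-0.05 0 0 0
-0.0 0 0 0
0.05 0 0 0
0.1 319 0.08189705955638515 0.7701976700257903
0.15 272 0.11546287748477413 0.4993902054972025
0.2 909 0.13181664641704638 0.4912351418846115
0.25 602 0.13132399960510943 0.8123236323790319
0.3 2139 0.13127414006753346 0.4500037441968988
0.35 0 0 0
```

```bash
cat >> h.py <<'E'
def psi():
    M=R.from_rotvec(state()['eef_rot']).as_matrix(); return np.degrees(np.arctan2(M[1,0],M[0,0]))
def plan(x,y,z,ps=None,frm=None):
    """rows along straight line in tool axes; prints total in shares"""
    s=state(); p=s['tcp_pos']; a=psi(); 
    if ps is None: ps=a
    d=np.array([x,y,z])-p; da=(ps-a+180)%360-180
    ar=np.radians(a)
    # components in CURRENT tool frame
    tx=np.array([np.cos(ar),np.sin(ar),0]);ty=np.array([np.sin(ar),-np.cos(ar),0])
    print('cur',p,'psi %.2f'%a,'w %.4f'%s['grip_width'],'F',np.round(s['wrist_force'],1),'t %.2f'%s['time'])
    print(' world d',d,' share in current axes', np.round(np.array([d@tx,d@ty,-d[2]])/.4,4),'turn share %.4f'%(-da/90))
    br=np.radians(ps); bx=np.array([np.cos(br),np.sin(br),0]);by=np.array([np.sin(br),-np.cos(br),0])
    print(' share in final axes', np.round(np.array([d@bx,d@by,-d[2]])/.4,4))
E
python3 - <<'E'
from h import *
d=np.load('pics/top0.npz'); W=cloud(d); f=d['frame']
B=blob(W,f,(.435,.7,-.02,.296),(.042,.054)); print(rect(B))
# back & front edges per y bin
ys=np.arange(.06,.27,.01); bk=[];fr=[]
for y in ys:
  P=B[abs(B[:,1]-y)<.005]; bk.append(P[:,0].max()); fr.append(P[:,0].min())
print(np.polyfit(ys,bk,1),np.polyfit(ys,fr,1), np.mean(bk),np.mean(fr), ys.mean())
xs=np.arange(.46,.60,.01); l=[];r=[]
for x in xs:
  P=B[abs(B[:,0]-x)<.005]; l.append(P[:,1].max()); r.append(P[:,1].min())
print(np.polyfit(xs,l,1),np.polyfit(xs,r,1),np.mean(l),np.mean(r),xs.mean())
hsv=cv2.cvtColor(f,cv2.COLOR_RGB2HSV)
m=(W[...,0]>.38)&(W[...,0]<.425)&(W[...,1]>.09)&(W[...,1]<.23)&(W[...,2]>.03)&(W[...,2]<.05)
P=W[m];print('bar',len(P),rect(P),P.mean(0),P[:,0].min(),np.polyfit(P[:,1],P[:,0],1))
d=np.load('pics/side0.npz'); W=cloud(d)
m=(W[...,0]>.38)&(W[...,0]<.425)&(W[...,1]>.09)&(W[...,1]<.23)&(W[...,2]>.03)&(W[...,2]<.05)
P=W[m];print('bar side',len(P),rect(P),P.mean(0))
B=blob(W,d['frame'],(.435,.7,-.02,.296),(.042,.054)); print(rect(B))
B=blob(W,d['frame'],(.45,.63,.1,.25),(.06,.09)); print('stone',axisfit(B))
plan(.543,.198,.2,103.4)
E
```

```text
(array([0.5397, 0.1662]), array([193.9038, 248.1198]), 1.969609022140503)
[-0.0423  0.6416] [-0.0361  0.4536] 0.6347883160310447 0.44781464716660174 0.15999999999999992
[0.0419 0.2649] [0.0395 0.0229] 0.28690698609752413 0.04361053922240286 0.525
bar 208 (array([0.4169, 0.1608]), array([13.761, 98.676]), 0.2829434275627136) [0.4168 0.1613 0.0401] 0.4097955554531364 [-0.0211  0.4202]
bar side 264 (array([0.4177, 0.1614]), array([14.1015, 98.7846]), 0.07660192996263504) [0.4171 0.1668 0.0404]
(array([0.5406, 0.1571]), array([192.5412, 232.6077]), 2.5026679039001465)
stone (array([0.5456, 0.1987]), np.float64(13.153696942203082), np.float64(100.4406711263193), np.float64(26.138768256143585))
cur [0.2468 0.6007 0.2399] psi 67.67 w 0.0918 F [ 0.8 -0.2 -0.6] t 0.15
 world d [ 0.2962 -0.4027 -0.0399]  share in current axes [-0.65    1.0675  0.0997] turn share -0.3970
 share in final axes [-1.1511  0.487   0.0997]
```

Emit:
{"method": "step_arm", "body": {"motion": "0 0 0 -0.1; 0 0 0 -0.1; 0 0 0 -0.1; 0 0 0 -0.097", "claw": 0}}

```text
time: 0.65
tcp_pos: [0.2469, 0.601, 0.2403]
eef_rot: [1.941, 2.47, -0.001]
wrist_force: [-0.0, -0.3, 0.2]
grip_width: 0.0563
```

Emit:
{"method": "step_arm", "body": {"motion": "-0.115 0.049 0.01 0;-0.115 0.049 0.01 0;-0.115 0.049 0.01 0;-0.115 0.049 0.01 0;-0.115 0.049 0.01 0;-0.115 0.049 0.01 0;-0.115 0.049 0.01 0;-0.115 0.049 0.01 0;-0.115 0.049 0.01 0;-0.115 0.049 0.01 0"}}

```text
time: 1.9
tcp_pos: [0.5449, 0.1977, 0.2005]
eef_rot: [-1.947, -2.465, 0.0]
wrist_force: [0.8, 0.7, -0.6]
grip_width: 0.0456
```

```bash
python3 - <<'E'
from h import *
plan(.544,.198,.085,103.3); print(state()['q'])
d=grab('wrist','w1'); W=cloud(d)
B=blob(W,d['frame'],(.45,.63,.1,.25),(.06,.09)); print('stone',axisfit(B),B[:,2].mean())
E
```

```text
cur [0.5449 0.1977 0.2005] psi 103.40 w 0.0456 F [ 0.8  0.7 -0.6] t 1.90
 world d [-0.0009  0.0003 -0.1155]  share in current axes [ 0.0012 -0.0021  0.2887] turn share 0.0011
 share in final axes [ 0.0012 -0.0021  0.2887]
[-0.0557  0.4193 -0.4313  1.7712  0.2042  0.9954  1.2389]
stone (array([0.5444, 0.1964]), np.float64(13.236057076799815), np.float64(102.00027856244392), np.float64(24.85515691187416)) 0.0694052922121204
```

View pics/w1.png

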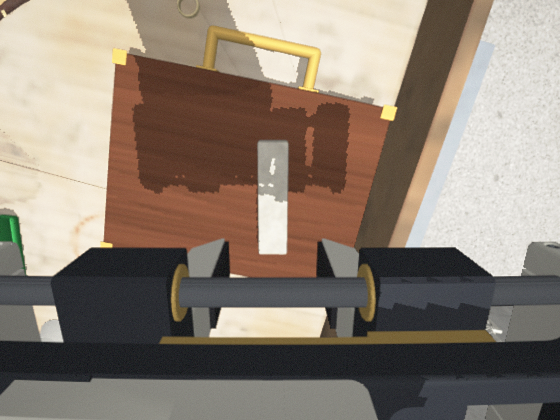

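Emit:
{"method": "step_arm", "body": {"motion": "0 0 0.1 0;0 0 0.1 0;0 0 0.09 0;0 0 0.041 0; 0 0 0 0"}}

```text
time: 2.58
tcp_pos: [0.5434, 0.1991, 0.0674]
eef_rot: [-1.946, -2.465, 0.003]
wrist_force: [0.9, -0.6, 0.0]
grip_width: 0.0457
```

Emit:
{"method": "step_arm", "body": {"motion": "0 0 0 0;0 0 0 0;0 0 0 0;0 0 0 0", "claw": -0.6, "force": 25}}

```text
time: 3.08
tcp_pos: [0.5453, 0.1993, 0.0697]
eef_rot: [1.946, 2.464, 0.003]
wrist_force: [-1.0, -1.1, 7.0]
grip_width: 0.0259
```

```bash
python3 - <<'E'
from h import *
plan(.54,-.013,.13,90)
E
```

```text
cur [0.5453 0.1993 0.0697] psi 103.38 w 0.0259 F [-1.  -1.1  7. ] t 3.08
 world d [-0.0053 -0.2123  0.0603]  share in current axes [-0.5132 -0.1357 -0.1508] turn share 0.1487
 share in final axes [-0.5307 -0.0132 -0.1508]
```

Emit:
{"method": "step_arm", "body": {"motion": "0 0 -0.05 0;0 0 -0.1 0;-0.1 -0.03 0 0.075;-0.1 -0.01 0 0.075;-0.11 -0.01 0 0;-0.11 0 0 0;-0.1 0 0 0;0 0 0 0", "claw": -1}}

```text
time: 4.08
tcp_pos: [0.5381, -0.0154, 0.1291]
eef_rot: [2.23, 2.211, -0.002]
wrist_force: [-0.0, -0.6, -1.7]
grip_width: 0.0257
```

```bash
python3 - <<'E'
from h import *
plan(.54,-.013,.022,90)
d=grab('side','s1')
E
```

```text
cur [ 0.5381 -0.0154  0.1291] psi 89.52 w 0.0257 F [-0.  -0.6 -1.7] t 4.08
 world d [ 0.0019  0.0024 -0.1071]  share in current axes [0.006  0.0048 0.2677] turn share -0.0054
 share in final axes [0.006  0.0048 0.2677]
```

View pics/s1.png

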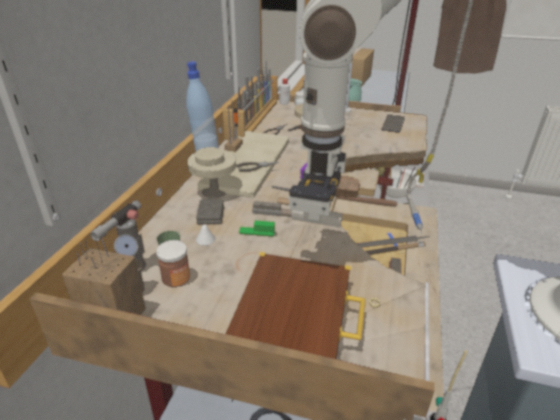

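Emit:
{"method": "step_arm", "body": {"motion": "0.006 0.004 0.09 0;0 0 0.09 0;0 0 0.06 0;0 0 0.015 0; 0 0 0.009 0;0 0 0 0"}}

```text
time: 4.88
tcp_pos: [0.5406, -0.0078, 0.0236]
eef_rot: [2.222, 2.219, 0.002]
wrist_force: [0.5, -0.7, -1.5]
grip_width: 0.0257
```

Emit:
{"method": "step_arm", "body": {"motion": "0 0 0 0;0 0 0 0;0 0 0 0", "claw": -0.2}}

```text
time: 5.25
tcp_pos: [0.5402, -0.0083, 0.0232]
eef_rot: [2.223, 2.219, 0.001]
wrist_force: [-0.2, -0.1, 0.1]
grip_width: 0.0369
```

Emit:
{"method": "step_arm", "body": {"motion": "0 0 -0.05 0;0 0 -0.1 0;0 0 -0.1 0;0 0 -0.1 0;0 0 0 0"}}

```text
time: 5.88
tcp_pos: [0.5425, -0.0083, 0.1663]
eef_rot: [2.22, 2.215, 0.008]
wrist_force: [0.9, -0.6, -0.7]
grip_width: 0.0366
```

```bash
python3 - <<'E'
from h import *
plan(.416,.1605,.13,2.3);plan(.416,.1605,.13,182.3)
d=grab('top','t2'); W=cloud(d)
B=blob(W,d['frame'],(.45,.63,-.06,.035),(.012,.04)); print('stone',axisfit(B),B[:,2].mean())
E
```

```text
cur [ 0.5425 -0.0083  0.1663] psi 89.89 w 0.0366 F [ 0.9 -0.6 -0.7] t 5.88
 world d [-0.1265  0.1688 -0.0363]  share in current axes [ 0.4213 -0.3171  0.0909] turn share 0.9732
 share in final axes [-0.2991 -0.4343  0.0909]
cur [ 0.5425 -0.0083  0.1663] psi 89.89 w 0.0366 F [ 0.9 -0.6 -0.7] t 5.88
 world d [-0.1265  0.1688 -0.0363]  share in current axes [ 0.4213 -0.3171  0.0909] turn share -1.0268
 share in final axes [0.2991 0.4343 0.0909]h.py:34: RuntimeWarning: Mean of empty slice.
  c=P[:,:2].mean(0); u,s,v=np.linalg.svd(P[:,:2]-c,full_matrices=False)
  ret = um.true_divide(
Traceback (most recent call last):
  File "h.py", line 35, in axisfit
    a=v[0]*np.sign(v[0,0]); t=(P[:,:2]-c)@a; w=(P[:,:2]-c)@np.array([-a[1],a[0]])
      ~^^^
IndexError: index 0 is out of bounds for axis 0 with size 0
```

View pics/t2.png

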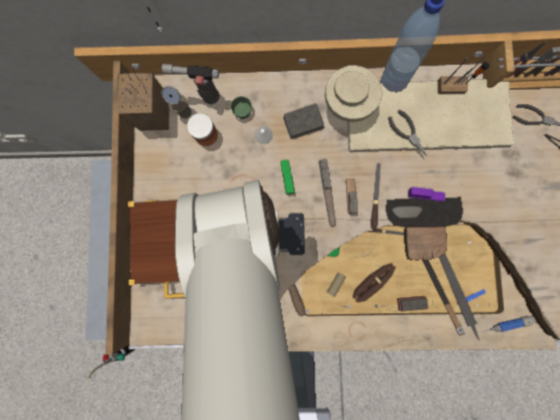

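Emit:
{"method": "step_arm", "body": {"motion": "0 0 0 0.097;0 0 0 0.097;0 0 0 0.097;0 0 0 0.097;0 0 0 0.097;0 0 0 0.097;0 0 0 0.097;0 0 0 0.097;0 0 0 0.097;0 0 0 0.1", "claw": -0.63}}

```text
time: 7.18
tcp_pos: [0.5387, -0.0084, 0.1611]
eef_rot: [3.141, 0.056, -0.005]
wrist_force: [0.2, -1.0, 0.2]
grip_width: 0.017
```

Emit:
{"method": "step_arm", "body": {"motion": "-0.06 -0.087 0.01 0;-0.06 -0.087 0.01 0;-0.06 -0.087 0.01 0;-0.06 -0.087 0.01 0;-0.06 -0.087 0.01 0;0 0 0 0"}}

```text
time: 7.92
tcp_pos: [0.4096, 0.1628, 0.1412]
eef_rot: [3.14, 0.073, -0.006]
wrist_force: [-0.1, -0.3, 0.5]
grip_width: 0.0169
```

```bash
python3 - <<'E'
from h import *
plan(.416,.1605,.13,2.3); print(state()['q'])
d=grab('wrist','w3'); W=cloud(d)
m=(W[...,0]>.38)&(W[...,0]<.43)&(W[...,1]>.05)&(W[...,1]<.27)&(W[...,2]>.03)&(W[...,2]<.05)
P=W[m];print('bar',len(P))
if len(P): print(rect(P))
d=grab('top','t3'); W=cloud(d)
B=blob(W,d['frame'],(.45,.63,-.06,.035),(.012,.04)); print('stone',axisfit(B) if len(B) else 0)
E
```

```text
cur [0.4096 0.1628 0.1412] psi 2.67 w 0.0169 F [-0.1 -0.3  0.5] t 7.92
 world d [ 0.0064 -0.0023 -0.0112]  share in current axes [0.0158 0.0064 0.0281] turn share 0.0041
 share in final axes [0.0158 0.0063 0.0281]
[-0.3204  0.2481 -0.1323  2.1491  0.0459  0.7507 -0.4358]
bar 1678
(array([0.4209, 0.1595]), array([19.4739, 99.1004]), 0.9332562685012817)
stone (array([ 0.5389, -0.0065]), np.float64(-0.45462920345883245), np.float64(103.25898401815311), np.float64(24.00949859822857))
```

View pics/w3.png

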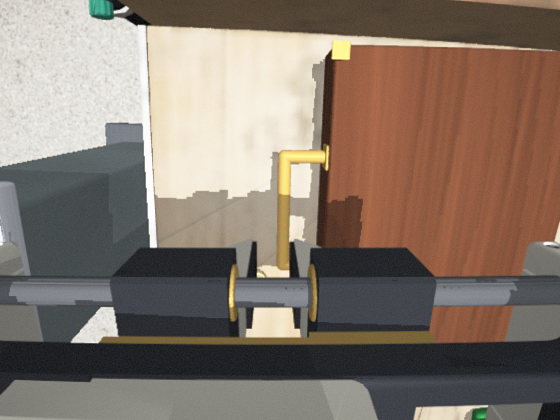

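```bash
python3 - <<'E'
from h import *
for n in ['w3','t3','top0']:
    d=np.load('pics/%s.npz'%n); W=cloud(d)
    for y in (.12,.13,.14,.15,.16,.17,.18,.19,.20):
        m=(W[...,0]>.39)&(W[...,0]<.443)&(abs(W[...,1]-y)<.004)&(W[...,2]>.03)&(W[...,2]<.047)
        P=W[m]
        if len(P)>4: print(n,y,len(P),np.percentile(P[:,0],[3,97]),P[:,2].max())
E
```

```text
w3 0.12 112 [0.4139 0.4231] 0.04268788150362271
w3 0.13 109 [0.4134 0.4225] 0.042690850313897466
w3 0.14 113 [0.4129 0.4219] 0.04268735674610946
w3 0.15 118 [0.4124 0.4214] 0.04264544982687776
w3 0.16 130 [0.4119 0.4215] 0.043122215400153624
w3 0.17 128 [0.4114 0.4208] 0.0423535422705269
w3 0.18 124 [0.4116 0.4202] 0.04282403988908029
w3 0.19 134 [0.4112 0.4204] 0.04239397423523117
w3 0.2 306 [0.4108 0.4415] 0.0430385062420337
t3 0.12 34 [0.4127 0.4415] 0.04418796909259415
t3 0.13 17 [0.4127 0.4217] 0.043134497887231005
t3 0.14 17 [0.4129 0.4207] 0.04296393031776835
t3 0.15 12 [0.4134 0.42  ] 0.04363891123777497
t3 0.16 16 [0.4114 0.4203] 0.045040306251001194
t3 0.17 7 [0.4142 0.4205] 0.04509043111865951
top0 0.12 38 [0.4129 0.4414] 0.042929308780009
top0 0.13 19 [0.4126 0.4216] 0.04474610311359295
top0 0.14 17 [0.4132 0.4208] 0.04323682645008975
top0 0.15 13 [0.4132 0.4201] 0.04301629857349176
top0 0.16 16 [0.4112 0.4201] 0.04413687189877402
top0 0.17 19 [0.4112 0.4204] 0.04434240603940787
top0 0.18 13 [0.4116 0.4197] 0.04375809325482749
top0 0.19 15 [0.4119 0.4189] 0.043541148227993154
top0 0.2 38 [0.4099 0.4406] 0.044423493504818556
```

Emit:
{"method": "step_arm", "body": {"motion": "0.017 0.006 0.05 0.004;0 0 0.08 0;0 0 0 0;0 0 0 0"}}

```text
time: 8.52
tcp_pos: [0.4204, 0.1579, 0.0911]
eef_rot: [3.141, 0.052, -0.0]
wrist_force: [0.1, -0.2, -0.2]
grip_width: 0.0171
```

```bash
python3 - <<'E'
from h import *
plan(.4165,.1605,.036,2.3)
E
```

```text
cur [0.4204 0.1579 0.0911] psi 1.89 w 0.0171 F [ 0.1 -0.2 -0.2] t 8.53
 world d [-0.0039  0.0026 -0.0551]  share in current axes [-0.0094 -0.0067  0.1377] turn share -0.0046
 share in final axes [-0.0094 -0.0068  0.1377]
```

Emit:
{"method": "step_arm", "body": {"motion": "-0.0095 -0.0065 0.04 -0.004;0 0 0 0;0 0 0 0;0 0 0 0"}}

```text
time: 9.02
tcp_pos: [0.4167, 0.1612, 0.0755]
eef_rot: [-3.14, -0.063, -0.002]
wrist_force: [0.1, -0.8, -0.2]
grip_width: 0.0172
```

```bash
python3 - <<'E'
from h import *
plan(.4165,.1605,.036,2.3)
E
```

```text
cur [0.4167 0.1612 0.0755] psi 2.31 w 0.0172 F [ 0.1 -0.8 -0.2] t 9.03
 world d [-0.0002 -0.0007 -0.0395]  share in current axes [-0.0005  0.0016  0.0989] turn share 0.0001
 share in final axes [-0.0005  0.0016  0.0989]
```

Emit:
{"method": "step_arm", "body": {"motion": "0 0 0.03 0;0 0 0.03 0;0 0 0.02 0;0 0 0.019 0;0 0 0 0;0 0 0 0"}}

```text
time: 9.78
tcp_pos: [0.416, 0.1611, 0.0352]
eef_rot: [-3.141, -0.064, -0.0]
wrist_force: [0.5, -0.2, -0.3]
grip_width: 0.0175
```

Emit:
{"method": "step_arm", "body": {"motion": "0 0 0 0;0 0 0 0;0 0 0 0;0 0 0 0", "claw": -1, "force": 15}}

```text
time: 10.28
tcp_pos: [0.4177, 0.1613, 0.0357]
eef_rot: [-3.14, -0.063, -0.005]
wrist_force: [6.5, -0.7, -2.5]
grip_width: 0.0093
```

```bash
python3 - <<'E'
from h import *
plan(.4165,.1605,.036,2.3)
# arc waypoints relative to start in case frame, using r
r=np.hypot(.219,.018);ph=np.arctan2(.018,.219)
th=np.radians(np.arange(0,106,5)); 
x=.219-r*np.cos(th+ph); z=r*np.sin(th+ph)-.018
for i in range(1,len(th)): print(int(np.degrees(th[i])+.5), '%.4f 0 %.4f 0'%((x[i]-x[i-1])/.4,-(z[i]-z[i-1])/.4), 'abs %.3f %.3f'%(x[i],z[i]))
E
```

```text
cur [0.4177 0.1613 0.0357] psi 2.30 w 0.0093 F [ 6.5 -0.7 -2.5] t 10.28
 world d [-0.0012 -0.0008  0.0003]  share in current axes [-0.003   0.0018 -0.0008] turn share -0.0000
 share in final axes [-0.003   0.0018 -0.0008]
5 0.0060 0 -0.0475 0 abs 0.002 0.019
10 0.0101 0 -0.0468 0 abs 0.006 0.038
15 0.0142 0 -0.0458 0 abs 0.012 0.056
20 0.0181 0 -0.0444 0 abs 0.019 0.074
25 0.0219 0 -0.0426 0 abs 0.028 0.091
30 0.0255 0 -0.0406 0 abs 0.038 0.107
35 0.0290 0 -0.0382 0 abs 0.050 0.122
40 0.0322 0 -0.0355 0 abs 0.063 0.137
45 0.0352 0 -0.0326 0 abs 0.077 0.150
50 0.0379 0 -0.0294 0 abs 0.092 0.161
55 0.0403 0 -0.0260 0 abs 0.108 0.172
60 0.0424 0 -0.0224 0 abs 0.125 0.181
65 0.0442 0 -0.0186 0 abs 0.143 0.188
70 0.0456 0 -0.0147 0 abs 0.161 0.194
75 0.0467 0 -0.0106 0 abs 0.180 0.198
80 0.0475 0 -0.0065 0 abs 0.199 0.201
85 0.0479 0 -0.0023 0 abs 0.218 0.202
90 0.0479 0 0.0018 0 abs 0.237 0.201
95 0.0475 0 0.0060 0 abs 0.256 0.199
100 0.0468 0 0.0101 0 abs 0.275 0.195
105 0.0458 0 0.0142 0 abs 0.293 0.189
```

Emit:
{"method": "step_arm", "body": {"motion": "0.005 0 -0.024 0;0.006 0 -0.024 0;0.01 0 -0.047 0;0.014 0 -0.046 0;0.018 0 -0.044 0;0.022 0 -0.043 0;0 0 0 0"}}

```text
time: 11.15
tcp_pos: [0.4469, 0.1622, 0.1274]
eef_rot: [-3.14, -0.063, -0.004]
wrist_force: [4.7, -0.5, -5.9]
grip_width: 0.0095
```

```bash
python3 - <<'E'
from h import *
plan(.4177+.028,.1613,.0357+.091,2.3)
grab('side','s4')
E
```

```text
cur [0.4469 0.1622 0.1274] psi 2.30 w 0.0095 F [ 4.7 -0.5 -5.9] t 11.15
 world d [-0.0012 -0.0009 -0.0007]  share in current axes [-0.003   0.0021  0.0018] turn share -0.0000
 share in final axes [-0.003   0.0021  0.0018]
```

View pics/s4.png

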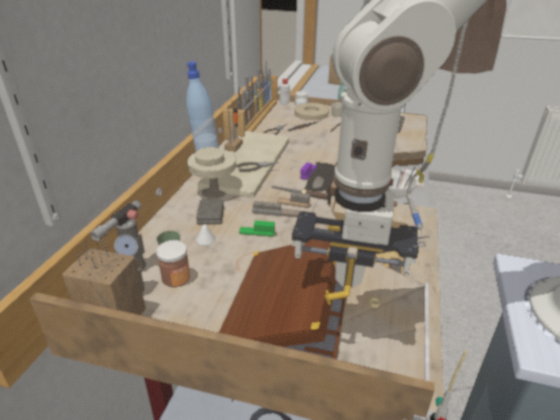

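Lid lifting with the handle held (bar at ~(345,295)). Continue the arc.

Emit:
{"method": "step_arm", "body": {"motion": "0.0255 0 -0.0405 0;0.029 0 -0.038 0;0.032 0 -0.0355 0;0.035 0 -0.0325 0;0.038 0 -0.0295 0;0.04 0 -0.026 0;0 0 0 0"}}

```text
time: 12.08
tcp_pos: [0.5241, 0.165, 0.2067]
eef_rot: [3.14, 0.064, -0.006]
wrist_force: [-3.6, -1.9, 4.3]
grip_width: 0.009
```

```bash
python3 - <<'E'
from h import *
plan(.4177+.108,.166,.0357+.172,2.3)
grab('side','s5')
E
```

```text
cur [0.5241 0.165  0.2067] psi 2.32 w 0.0090 F [-3.6 -1.9  4.3] t 12.07
 world d [0.0016 0.001  0.001 ]  share in current axes [ 0.0041 -0.0023 -0.0025] turn share 0.0002
 share in final axes [ 0.0041 -0.0023 -0.0025]
```

View pics/s5.png

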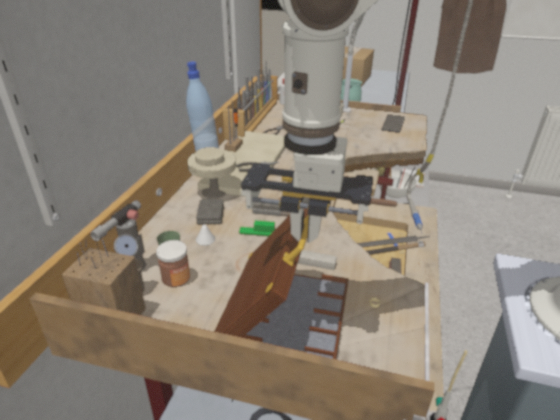

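Emit:
{"method": "step_arm", "body": {"motion": "0.0425 0 -0.0225 0;0.044 0 -0.0185 0;0.0455 0 -0.0145 0;0.0465 0 -0.0105 0;0.0475 0 -0.0065 0;0.048 0 -0.002 0;0.048 0 0.002 0;0.0475 0 0.006 0;0.0235 0 0.0045 0;0 0 0 0"}}

```text
time: 13.38
tcp_pos: [0.6817, 0.171, 0.2302]
eef_rot: [3.139, 0.063, -0.005]
wrist_force: [-0.7, -4.0, -2.9]
grip_width: 0.0095
```

```bash
python3 - <<'E'
from h import *
plan(.4177+.265,.172,.0357+.197,2.3)
grab('side','s6')
E
```

```text
cur [0.6817 0.171  0.2302] psi 2.30 w 0.0095 F [-0.7 -4.  -2.9] t 13.38
 world d [0.001  0.001  0.0025]  share in current axes [ 0.0026 -0.0025 -0.0064] turn share 0.0000
 share in final axes [ 0.0026 -0.0025 -0.0064]
```

View pics/s6.png

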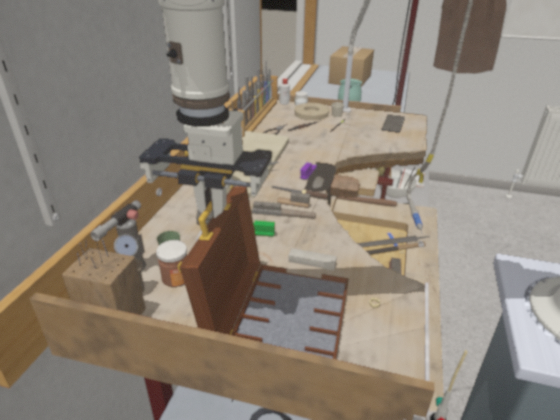

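Emit:
{"method": "step_arm", "body": {"motion": "0.023 0 0.0045 0;0.015 0 0.003 0;0 0 0 0;0 0 0 0"}}

```text
time: 13.92
tcp_pos: [0.6964, 0.1716, 0.227]
eef_rot: [3.139, 0.063, -0.006]
wrist_force: [-2.5, -4.7, -10.0]
grip_width: 0.0093
```

Emit:
{"method": "step_arm", "body": {"motion": "0 0 0 0;0 0 0 0;0 0 0 0;0 0 0 0", "claw": -0.45}}

```text
time: 14.42
tcp_pos: [0.6983, 0.1732, 0.2299]
eef_rot: [-3.14, -0.065, -0.003]
wrist_force: [0.3, -0.4, -0.3]
grip_width: 0.0253
```

Emit:
{"method": "step_arm", "body": {"motion": "0 0 -0.03 0;0 0 -0.06 0;0 0 -0.08 0;0 0 -0.06 0;0 0 0 0"}}

```text
time: 15.05
tcp_pos: [0.6993, 0.1729, 0.3246]
eef_rot: [-3.139, -0.064, -0.009]
wrist_force: [0.8, -0.1, -0.4]
grip_width: 0.0254
```

```bash
python3 - <<'E'
from h import *
plan(.54,-.0075,.3,90)
grab('side','s7'); d=grab('top','t7'); W=cloud(d)
B=blob(W,d['frame'],(.45,.63,-.06,.035),(.012,.04)); print('stone',axisfit(B) if len(B) else 0)
E
```

```text
cur [0.6993 0.1729 0.3246] psi 2.32 w 0.0254 F [ 0.8 -0.1 -0.4] t 15.05
 world d [-0.1593 -0.1804 -0.0246]  share in current axes [-0.4163  0.4346  0.0615] turn share -0.9742
 share in final axes [-0.4511 -0.3983  0.0615]
stone (array([ 0.5388, -0.0065]), np.float64(-0.454221411289408), np.float64(103.00456540032624), np.float64(24.03028298640387))
```

View pics/s7.png

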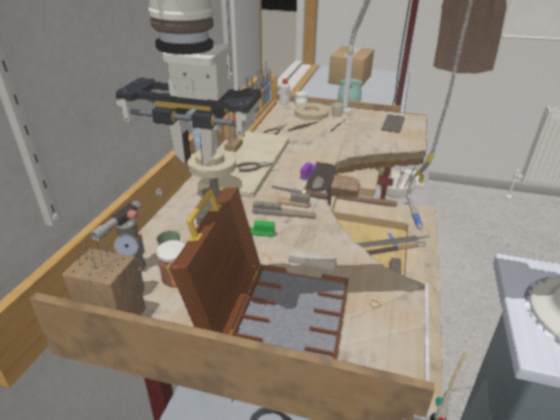

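View pics/t7.png

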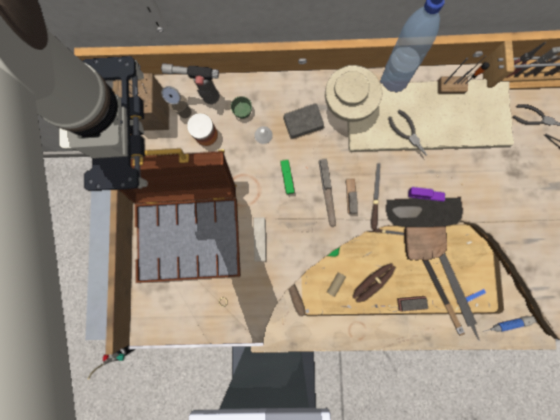

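```bash
python3 - <<'E'
from h import *
d=np.load('pics/t7.npz'); W=cloud(d); f=d['frame']
B=blob(W,f,(.43,.64,.03,.296),(.011,.022)); print('walls',len(B),rect(B))
fl=blob(W,f,(.44,.64,.04,.29),(.002,.0095)); print('floor',len(fl),rect(fl),np.median(fl[:,2]))
C=np.array([.541,.1655])
a=.04
ex=np.array([np.cos(a),np.sin(a)]);ey=np.array([-ex[1],ex[0]])
# ribs: histogram of case y for points near front with z .011-.02
m=(W[...,0]>.43)&(W[...,0]<.65)&(W[...,1]>.03)&(W[...,1]<.3)&(W[...,2]>.012)&(W[...,2]<.0195)
P=W[m]; q=np.c_[(P[:,:2]-C)@ex,(P[:,:2]-C)@ey]
for lo,hi in((-.075,-.045),(.045,.08)):
    y=q[(q[:,0]>lo)&(q[:,0]<hi),1]; h,e=np.histogram(y,np.arange(-.13,.131,.004)); print(lo,[(round(float(e[i])+.002,3),int(h[i])) for i in range(len(h)) if h[i]])
for t in(-.1,-.05,0,.05,.1):
    k=abs(q[:,1]-t)<.015; x=q[k,0]; h,e=np.histogram(x,np.arange(-.11,.111,.004)); print(t,[(round(float(e[i])+.002,3),int(h[i])) for i in range(len(h)) if h[i]>2])
im=cv2.imread('pics/t7.png')
cv2.imwrite('pics/c7.png',cv2.resize(im[140:300,110:280],None,fx=4,fy=4,interpolation=cv2.INTER_CUBIC))
E
```

```text
walls 677 (array([0.6095, 0.1687]), array([ 66.2864, 245.151 ]), 1.3632209300994873)
floor 6761 (array([0.5415, 0.1649]), array([176.4584, 250.3081]), 1.98079252243042) 0.006290832414662995
-0.075 [(-0.12, 19), (-0.116, 13), (-0.072, 1), (-0.068, 22), (-0.024, 18), (-0.02, 3), (0.02, 13), (0.024, 14), (0.068, 24), (0.116, 14), (0.12, 16), (0.124, 8)]
0.045 [(-0.12, 21), (-0.116, 11), (-0.084, 1), (-0.072, 9), (-0.068, 18), (-0.024, 26), (-0.02, 2), (0.02, 12), (0.024, 11), (0.064, 2), (0.068, 23), (0.072, 1), (0.116, 31), (0.12, 15), (0.124, 10)]
-0.1 [(-0.092, 23), (-0.088, 13), (0.088, 13), (0.092, 16)]
-0.05 [(-0.092, 17), (-0.088, 15), (0.088, 9), (0.092, 20)]
0 [(-0.092, 15), (-0.088, 13), (0.088, 11), (0.092, 18), (0.096, 4), (0.108, 3)]
0.05 [(-0.092, 14), (-0.088, 13), (0.088, 10), (0.092, 17), (0.096, 4), (0.108, 3)]
0.1 [(-0.092, 13), (-0.088, 16), (0.048, 3), (0.088, 9), (0.092, 18), (0.096, 5), (0.108, 3)]
```

View pics/c7.png

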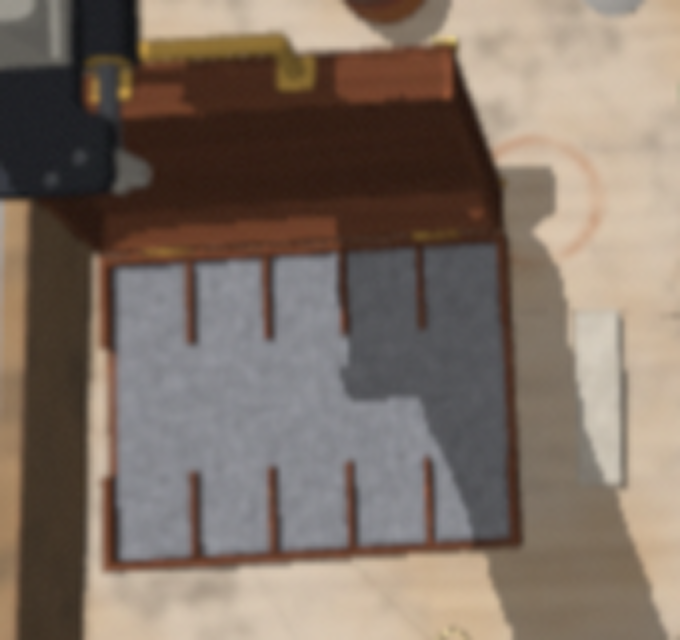

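Emit:
{"method": "step_arm", "body": {"motion": "0 0 0 -0.097;0 0 0 -0.097;0 0 0 -0.097;0 0 0 -0.097;0 0 0 -0.097;0 0 0 -0.097;0 0 0 -0.097;0 0 0 -0.097;0 0 0 -0.097;0 0 0 -0.096", "claw": 0}}

```text
time: 16.4
tcp_pos: [0.697, 0.1723, 0.3187]
eef_rot: [-2.223, -2.217, 0.004]
wrist_force: [0.6, 0.1, 0.0]
grip_width: 0.0458
```

Emit:
{"method": "step_arm", "body": {"motion": "-0.11 0 0 0;-0.11 -0.05 0 0;-0.11 -0.1 0 0;-0.12 -0.12 0 0;0 -0.128 0.06 0;0 0 0.1 0;0 0 0.1 0;0 0 0 0;0 0 0 0"}}

```text
time: 17.52
tcp_pos: [0.5414, -0.0022, 0.2174]
eef_rot: [-2.23, -2.213, -0.0]
wrist_force: [1.3, 0.0, -0.5]
grip_width: 0.046
```

```bash
python3 - <<'E'
from h import *
d=grab('wrist','w8'); W=cloud(d)
B=blob(W,d['frame'],(.45,.63,-.06,.035),(.012,.04)); print('stone w',axisfit(B) if len(B) else 0)
d=grab('side','s8'); W=cloud(d)
B=blob(W,d['frame'],(.45,.63,-.06,.035),(.012,.04)); print('stone s',axisfit(B) if len(B) else 0)
plan(.5395,-.0075,.028,89.5)
E
```

```text
stone w (array([ 0.5392, -0.009 ]), np.float64(-0.04715707317447382), np.float64(101.8180948628402), np.float64(25.238902616893142))
stone s (array([ 0.5401, -0.0062]), np.float64(-0.006726577661111504), np.float64(101.31073919341199), np.float64(26.46760838551363))
cur [ 0.5423 -0.0022  0.2184] psi 89.55 w 0.0456 F [-0.5 -0.2  0.7] t 17.62
 world d [-0.0028 -0.0053 -0.1904]  share in current axes [-0.0132 -0.0068  0.476 ] turn share 0.0005
 share in final axes [-0.0132 -0.0068  0.476 ]
```

View pics/w8.png

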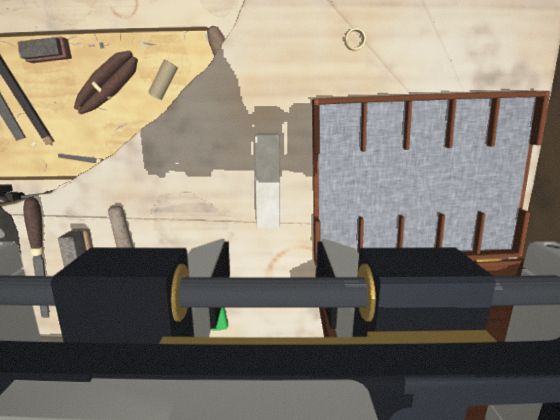

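Emit:
{"method": "step_arm", "body": {"motion": "-0.013 -0.007 0.1 0;0 0 0.12 0;0 0 0.12 0;0 0 0.06 0;0 0 0 0;0 0 0 0"}}

```text
time: 18.38
tcp_pos: [0.5399, -0.0075, 0.0586]
eef_rot: [2.229, 2.211, 0.003]
wrist_force: [0.1, -0.3, -0.3]
grip_width: 0.0458
```

```bash
python3 - <<'E'
from h import *
plan(.5395,-.0075,.028,89.8)
E
```

```text
cur [ 0.5399 -0.0075  0.0586] psi 89.54 w 0.0458 F [ 0.1 -0.3 -0.3] t 18.38
 world d [-0.0004 -0.     -0.0306]  share in current axes [-0.0001 -0.0009  0.0765] turn share -0.0029
 share in final axes [-0.0001 -0.0009  0.0765]
```

Emit:
{"method": "step_arm", "body": {"motion": "0 0 0.04 -0.003;0 0 0.036 0;0 0 0 0;0 0 0 0"}}

```text
time: 18.88
tcp_pos: [0.5381, -0.0075, 0.0263]
eef_rot: [-2.225, -2.217, 0.0]
wrist_force: [-0.5, -0.9, 0.0]
grip_width: 0.0458
```

Emit:
{"method": "step_arm", "body": {"motion": "0 0 0 0;0 0 0 0;0 0 0 0;0 0 0 0;0 0 0 0", "claw": -1, "force": 30}}

```text
time: 19.5
tcp_pos: [0.5384, -0.0077, 0.0268]
eef_rot: [2.225, 2.217, 0.0]
wrist_force: [0.5, -0.2, 3.3]
grip_width: 0.0259
```

Emit:
{"method": "step_arm", "body": {"motion": "0 0 -0.05 0;0 0 -0.1 0;0 0 -0.1 0;0 0 0 0"}}

```text
time: 20.0
tcp_pos: [0.5405, -0.0075, 0.1293]
eef_rot: [2.222, 2.214, 0.006]
wrist_force: [1.5, 0.3, -2.2]
grip_width: 0.0257
```

```bash
python3 - <<'E'
from h import *
plan(.5373,.2574,.1,92.3)
E
```

```text
cur [ 0.5405 -0.0075  0.1293] psi 89.80 w 0.0257 F [ 1.5  0.3 -2.2] t 20.00
 world d [-0.0032  0.2649 -0.0293]  share in current axes [ 0.6623 -0.0104  0.0733] turn share -0.0278
 share in final axes [0.6621 0.0185 0.0733]
```

Emit:
{"method": "step_arm", "body": {"motion": "0.05 0 0 -0.014;0.1 0 0 -0.014;0.13 0.004 0 0;0.13 0.004 0 0;0.13 0.004 0 0;0.12 0.004 0 0;0 0 0 0;0 0 0 0"}}

```text
time: 21.0
tcp_pos: [0.5337, 0.2569, 0.1245]
eef_rot: [-2.172, -2.268, 0.005]
wrist_force: [0.1, 0.0, -2.3]
grip_width: 0.0255
```

```bash
python3 - <<'E'
from h import *
plan(.5373,.2574,.038,92.3)
E
```

```text
cur [0.5337 0.2569 0.1245] psi 92.46 w 0.0255 F [ 0.1  0.  -2.3] t 21.00
 world d [ 0.0036  0.0005 -0.0865]  share in current axes [0.001  0.0089 0.2163] turn share 0.0018
 share in final axes [0.001  0.0089 0.2163]
```

Emit:
{"method": "step_arm", "body": {"motion": "0.001 0.009 0.07 0;0 0 0.08 0;0 0 0.03 0;0 0 0 0;0 0 0 0"}}

```text
time: 21.62
tcp_pos: [0.54, 0.2571, 0.0555]
eef_rot: [2.176, 2.265, 0.002]
wrist_force: [0.5, 0.0, -1.9]
grip_width: 0.0257
```

```bash
python3 - <<'E'
from h import *
plan(.5373,.2574,.0375,92.3)
grab('side','s9')
E
```

```text
cur [0.54   0.2571 0.0555] psi 92.30 w 0.0257 F [ 0.5  0.  -1.9] t 21.62
 world d [-0.0027  0.0003 -0.018 ]  share in current axes [ 0.0009 -0.0067  0.045 ] turn share 0.0000
 share in final axes [ 0.0009 -0.0067  0.045 ]
```

View pics/s9.png

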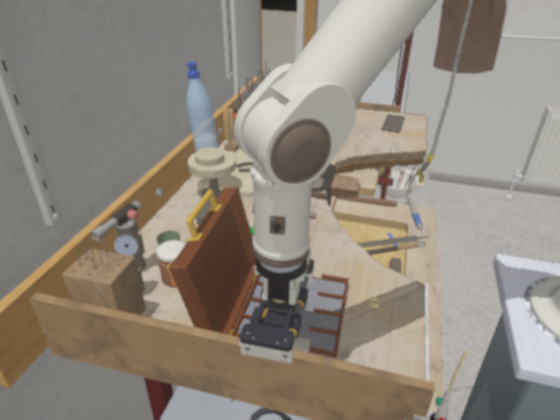

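Emit:
{"method": "step_arm", "body": {"motion": "0.001 -0.006 0.02 0;0 0 0.012 0;0 0 0 0;0 0 0 0"}}

```text
time: 22.18
tcp_pos: [0.5368, 0.2574, 0.0417]
eef_rot: [-2.176, -2.266, -0.0]
wrist_force: [0.3, -0.2, -2.2]
grip_width: 0.0254
```

Emit:
{"method": "step_arm", "body": {"motion": "0 0 0.011 0;0 0 0 0;0 0 0 0"}}

```text
time: 22.55
tcp_pos: [0.5366, 0.2572, 0.0371]
eef_rot: [-2.176, -2.266, 0.001]
wrist_force: [-0.1, 0.0, -1.5]
grip_width: 0.0255
```

Emit:
{"method": "step_arm", "body": {"motion": "0 0 0 0;0 0 0 0;0 0 0 0;0 0 0 0", "claw": -0.25}}

```text
time: 23.05
tcp_pos: [0.5367, 0.2529, 0.0372]
eef_rot: [2.177, 2.261, -0.008]
wrist_force: [-4.6, -9.7, 5.3]
grip_width: 0.0346
```

Emit:
{"method": "step_arm", "body": {"motion": "0 0 -0.05 0;0 0 -0.1 0;0 0 -0.1 0;-0.05 0 -0.1 0;-0.1 0 0 0;-0.15 0 0 0;-0.15 0 0 0;-0.15 0 0 0;-0.15 0 0 0;-0.15 0 0 0"}}

```text
time: 24.3
tcp_pos: [0.5526, -0.1034, 0.1791]
eef_rot: [2.173, 2.266, 0.004]
wrist_force: [0.6, -0.1, -0.7]
grip_width: 0.0346
```

```bash
python3 - <<'E'
from h import *
d=grab('top','t10'); W=cloud(d); f=d['frame']
B=blob(W,f,(.46,.62,.22,.29),(.0195,.04)); print('stone t',axisfit(B) if len(B) else 0)
print('target',C if 0 else (.5373,.2574))
B=blob(W,f,(.53,.76,-.2,-.13),(.007,.06)); print('scr',axisfit(B))
B=blob(W,f,(.56,.70,-.26,-.2),(.007,.06)); print('bench',axisfit(B))
B=blob(W,f,(.53,.76,-.33,-.25),(.005,.04)); print('file',axisfit(B))
plan(.62,-.285,.2,82)
E
```

```text
stone t (array([0.5337, 0.2678]), np.float64(2.9918859680730354), np.float64(102.6457571019048), np.float64(27.40223548103473))
target (0.5373, 0.2574)
scr (array([ 0.7059, -0.1628]), np.float64(8.671809987584332), np.float64(42.83917826930722), np.float64(17.945487825839724))h.py:34: RuntimeWarning: Mean of empty slice.
  c=P[:,:2].mean(0); u,s,v=np.linalg.svd(P[:,:2]-c,full_matrices=False)
  ret = um.true_divide(
Traceback (most recent call last):
  File "h.py", line 35, in axisfit
    a=v[0]*np.sign(v[0,0]); t=(P[:,:2]-c)@a; w=(P[:,:2]-c)@np.array([-a[1],a[0]])
      ~^^^
IndexError: index 0 is out of bounds for axis 0 with size 0
```

View pics/t10.png

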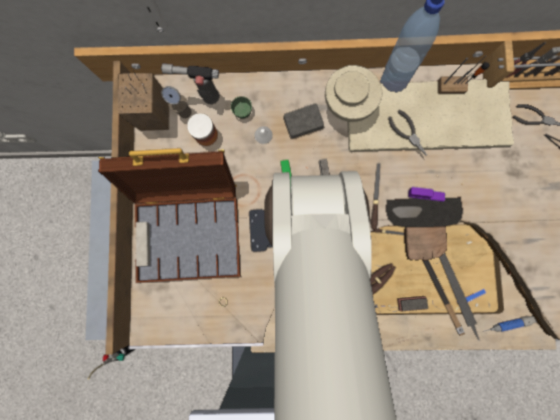

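```bash
python3 - <<'E'
from h import *
C=np.array([.541,.1655]);a=.04;ex=np.array([np.cos(a),np.sin(a)]);ey=np.array([-ex[1],ex[0]])
for n in ['top','side']:
    d=grab(n,n+'11'); W=cloud(d); f=d['frame']
    B=blob(W,f,(.46,.62,.22,.289),(.0205,.05))
    q=np.c_[(B[:,:2]-C)@ex,(B[:,:2]-C)@ey]; print(n,len(B),q.min(0),q.max(0),axisfit(B))
    for y in np.arange(.084,.122,.004):
        k=abs(q[:,1]-y)<.002
        if k.any(): print(round(y,3),k.sum(),np.percentile(B[k,2],[10,50,90]),q[k,0].min(),q[k,0].max())
im=cv2.imread('pics/top11.png');cv2.imwrite('pics/c11.png',cv2.resize(im[180:300,110:250],None,fx=5,fy=5,interpolation=cv2.INTER_CUBIC))
im=cv2.imread('pics/side11.png');cv2.imwrite('pics/c11s.png',cv2.resize(im[240:400,180:380],None,fx=4,fy=4,interpolation=cv2.INTER_CUBIC))
E
```

```text
top 547 [-0.0533  0.0884] [0.0474 0.1177] (array([0.5336, 0.268 ]), np.float64(2.700747661361155), np.float64(100.74189275743514), np.float64(27.381440549885724))
0.088 41 [0.0211 0.0237 0.028 ] -0.05328174988979425 0.04216118487811168
0.092 91 [0.024  0.0271 0.0292] -0.05312826044670997 0.047126638329969744
0.096 71 [0.025  0.027  0.0288] -0.05275256656166068 0.047411179179907996
0.1 82 [0.0255 0.0274 0.0292] -0.05268506781890404 0.04509107381580997
0.104 69 [0.0251 0.0274 0.0289] -0.05214779924239217 0.04516464645907354
0.108 70 [0.0249 0.0273 0.0293] -0.05208135753278592 0.04559451840795563
0.112 73 [0.025  0.0271 0.0287] -0.05173154145537926 0.0458880761470396
0.116 50 [0.0252 0.0267 0.0285] -0.05144799248151061 0.046110317562841605Traceback (most recent call last):
  File "<stdin>", line 6, in <module>
    return umr_minimum(a, axis, None, out, keepdims, initial, where)
ValueError: zero-size array to reduction operation minimum which has no identity
```

```bash
cat >> h.py <<'E'
def ray(d,u,v,z):
    p=cv2.undistortPoints(np.array([[[u,v]]],float),np.array(d['K'],float),np.array(d['D'],float)).ravel()
    M=d['M']; r=M[:3,:3]@np.array([p[0],p[1],1]); o=M[:3,3]; return o+r*(z-o[2])/r[2]
E
python3 - <<'E'
from h import *
d=np.load('pics/top0.npz'); d=dict(d); W=cloud(d); f=d['frame']
t=ray(d,378.4,163.2,.006);b=ray(d,374.7,229.8,.009); print('file tip',t,'end',b,'len',np.linalg.norm(t-b)*1000,'mid',(t+b)/2,'yaw',np.degrees(np.arctan2(*(t-b)[1::-1])))
m=(W[...,1]>.285)&(W[...,1]<.31)&(W[...,0]>.45)&(W[...,0]<.6)&(W[...,2]>.055)&(W[...,2]<.082); print('wall face y (z.055-.082)',np.percentile(W[m][:,1],[5,50,95]))
m=(W[...,1]>.285)&(W[...,1]<.31)&(W[...,0]>.38)&(W[...,0]<.44)&(W[...,2]>.015)&(W[...,2]<.08); print('wall face y front',np.percentile(W[m][:,1],[5,50,95]))
d1=dict(np.load('pics/side0.npz'));W1=cloud(d1)
for n,bx,z in [('scr',(.54,.76,-.2,-.13),(.007,.06)),('bench',(.56,.70,-.26,-.2),(.007,.06)),('file',(.53,.76,-.33,-.25),(.004,.04))]:
    B=blob(W1,d1['frame'],bx,z); print(n,len(B),axisfit(B) if len(B) else 0)
im=cv2.imread('pics/side0.png');cv2.imwrite('pics/cs0.png',cv2.resize(im[150:250,220:380],None,fx=5,fy=5,interpolation=cv2.INTER_CUBIC))
plan(.62,-.285,.2,82)
E
```

```text
file tip [ 0.7145 -0.2963  0.006 ] end [ 0.5545 -0.2789  0.009 ] len 160.9738814517654 mid [ 0.6345 -0.2876  0.0075] yaw -6.217801002879518
wall face y (z.055-.082) [0.302  0.3031 0.304 ]
wall face y front [0.3015 0.3025 0.3036]
scr 531 (array([ 0.6479, -0.1701]), np.float64(7.697448823637431), np.float64(161.9076272574721), np.float64(19.085068405487977))
bench 311 (array([ 0.6367, -0.226 ]), np.float64(-0.8040476740954575), np.float64(85.09267789109978), np.float64(20.24329498771887))
file 174 (array([ 0.6224, -0.283 ]), np.float64(-9.767485997710608), np.float64(133.17468232735496), np.float64(13.998532828568855))
cur [ 0.552  -0.1068  0.1785] psi 91.92 w 0.0349 F [ 0.4  0.7 -0.5] t 24.45
 world d [ 0.068  -0.1782  0.0215]  share in current axes [-0.4509  0.1551 -0.0538] turn share 0.1102
 share in final axes [-0.4174  0.2305 -0.0538]
```

View pics/cs0.png

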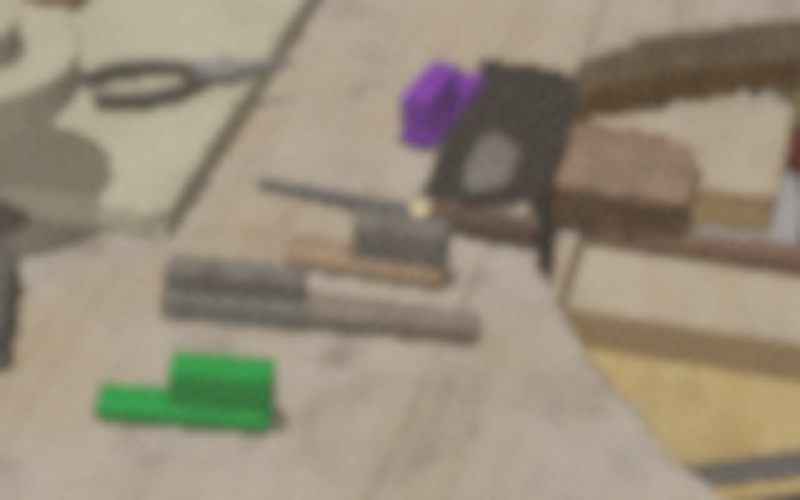

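Emit:
{"method": "step_arm", "body": {"motion": "-0.1 0.03 -0.02 0.05;-0.1 0.05 -0.02 0.05;-0.1 0.07 -0.014 0;-0.1 0.07 0 0;-0.02 0.01 0 0;0 0 0 0;0 0 0 0", "claw": 0}}

```text
time: 25.32
tcp_pos: [0.6332, -0.2739, 0.1992]
eef_rot: [-2.343, -2.091, -0.002]
wrist_force: [0.8, 0.2, -1.1]
grip_width: 0.0457
```

```bash
python3 - <<'E'
from h import *
plan(.619,-.286,.2,83.3)
d=grab('wrist','w12'); W=cloud(d)
m=(W[...,0]>.53)&(W[...,0]<.75)&(W[...,1]>-.34)&(W[...,1]<-.25)&(W[...,2]>.006)&(W[...,2]<.03)
P=W[m];print(len(P),axisfit(P))
for x in np.arange(.55,.70,.01):
    k=abs(P[:,0]-x)<.004
    if k.sum()>5: print(round(x,3),k.sum(),np.percentile(P[k,1],[3,97]),P[k,2].max())
d=grab('top','t12'); W=cloud(d); f=d['frame']
B=blob(W,f,(.46,.62,.22,.289),(.0205,.05)); print(axisfit(B))
E
```

```text
cur [ 0.6332 -0.2739  0.1992] psi 83.50 w 0.0457 F [ 0.8  0.2 -1.1] t 25.32
 world d [-0.0142 -0.0121  0.0008]  share in current axes [-0.034  -0.0319 -0.0021] turn share 0.0023
 share in final axes [-0.0341 -0.0317 -0.0021]
1545 (array([ 0.6265, -0.2878]), np.float64(-7.962796913751542), np.float64(153.93847458619626), np.float64(14.20881338316606))
0.56 104 [-0.285  -0.2731] 0.017390477839684115
0.57 141 [-0.2879 -0.2723] 0.019611703243952283
0.58 142 [-0.2891 -0.2733] 0.01912161306667176
0.59 127 [-0.2903 -0.2753] 0.018177518159527728
0.6 115 [-0.291  -0.2769] 0.017364180653697214
0.61 94 [-0.2911 -0.2788] 0.015583292929934545
0.62 92 [-0.2926 -0.281 ] 0.014574378327037896
0.63 62 [-0.2934 -0.2839] 0.0112737725025151
0.64 85 [-0.2952 -0.2839] 0.009387992860768413
0.65 73 [-0.2961 -0.2857] 0.009977695649723228
0.66 67 [-0.297  -0.2869] 0.008756098642562549
0.67 51 [-0.2984 -0.2885] 0.008657352885509673
0.68 45 [-0.2994 -0.2904] 0.008394834778037263
0.69 26 [-0.3009 -0.2928] 0.007166795616188326
(array([0.5335, 0.2681]), np.float64(2.4295782682281906), np.float64(101.10907034056142), np.float64(27.18075204493792))
```

View pics/w12.png

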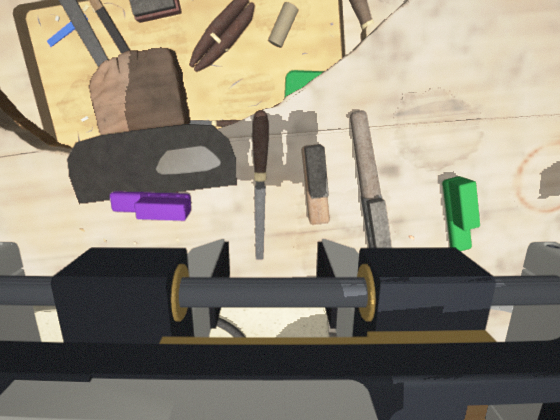

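View pics/t12.png

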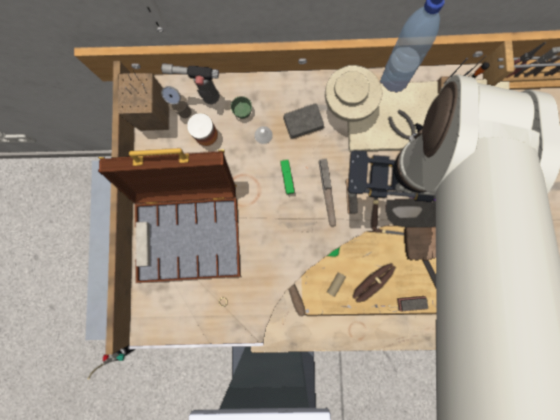

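```bash
python3 - <<'E'
from h import *
for n in ['w12','top0']:
    d=np.load('pics/%s.npz'%n); W=cloud(d)
    for x in (.57,.59,.60,.61,.62,.63,.64,.65,.66,.67):
        m=(abs(W[...,0]-x)<.005)
        out=[]
        for y in np.arange(-.355,-.295,.006):
            k=m&(abs(W[...,1]-y)<.003)
            out.append(round(float(np.nanmedian(W[k][:,2]))*1000,0) if k.any() else None)
        print(n,x,out)
E
```

```text
w12 0.57 [2.0, 2.0, 2.0, 2.0, 2.0, 2.0, 0.0, 0.0, 0.0, 0.0]
w12 0.59 [4.0, 256.0, 266.0, 265.0, 3.0, 270.0, 271.0, 270.0, 269.0, 269.0]
w12 0.6 [4.0, 254.0, 268.0, 268.0, 269.0, 287.0, 291.0, 292.0, 291.0, 289.0]
w12 0.61 [258.0, 260.0, 3.0, 2.0, 2.0, 275.0, 275.0, 275.0, 275.0, 278.0]
w12 0.62 [254.0, 3.0, 2.0, 2.0, 2.0, 2.0, 2.0, 198.0, 208.0, 221.0]
w12 0.63 [1.0, 1.0, 1.0, 1.0, 1.0, 2.0, 1.0, 1.0, 1.0, 237.0]
w12 0.64 [1.0, 1.0, 1.0, 1.0, 1.0, 1.0, 1.0, 1.0, 1.0, 231.0]
w12 0.65 [1.0, 1.0, 1.0, 1.0, 1.0, 1.0, 1.0, 1.0, 1.0, 1.0]
w12 0.66 [1.0, 1.0, 1.0, 1.0, 1.0, 1.0, 1.0, 1.0, 1.0, 1.0]
w12 0.67 [1.0, 1.0, 1.0, 1.0, 1.0, 1.0, 1.0, 1.0, 1.0, 1.0]
top0 0.57 [0.0, 1.0, 1.0, 1.0, 1.0, 0.0, 1.0, -2.0, -0.0, -0.0]
top0 0.59 [3.0, 1.0, 3.0, 3.0, 2.0, 1.0, 1.0, 2.0, 1.0, -1.0]
top0 0.6 [2.0, 2.0, 2.0, 2.0, 3.0, 3.0, 2.0, 1.0, 1.0, -0.0]
top0 0.61 [1.0, 2.0, 3.0, 3.0, 1.0, 2.0, 2.0, 2.0, 1.0, -0.0]
top0 0.62 [1.0, 1.0, 0.0, 1.0, 2.0, 1.0, 1.0, 1.0, -0.0, 0.0]
top0 0.63 [-0.0, 0.0, 2.0, 1.0, 1.0, 0.0, 1.0, 2.0, -0.0, -0.0]
top0 0.64 [1.0, -1.0, 0.0, -1.0, -0.0, -2.0, -1.0, -1.0, 0.0, -2.0]
top0 0.65 [0.0, -2.0, 0.0, -2.0, 0.0, 0.0, -0.0, 0.0, 1.0, 0.0]
top0 0.66 [-0.0, -1.0, -0.0, -0.0, 0.0, -0.0, 0.0, -0.0, -1.0, 0.0]
top0 0.67 [-1.0, -0.0, -0.0, 1.0, 0.0, -0.0, -0.0, 0.0, -1.0, 1.0]
```

Emit:
{"method": "step_arm", "body": {"motion": "-0.034 -0.032 0.1 0.013;0 0 0.12 0;0 0 0.1 0;0 0 0 0;0 0 0 0", "claw": -0.3}}

```text
time: 26.05
tcp_pos: [0.6199, -0.2887, 0.0727]
eef_rot: [2.366, 2.064, 0.002]
wrist_force: [0.9, 0.3, 0.8]
grip_width: 0.0318
```

```bash
python3 - <<'E'
from h import *
plan(.620,-.2868,.020,82.3)
E
```

```text
cur [ 0.6199 -0.2887  0.0727] psi 82.21 w 0.0318 F [0.9 0.3 0.8] t 26.05
 world d [ 0.0001  0.0019 -0.0527]  share in current axes [ 0.0047 -0.0003  0.1317] turn share -0.0010
 share in final axes [ 0.0047 -0.0003  0.1317]
```

Emit:
{"method": "step_arm", "body": {"motion": "0.005 0 0.06 0;0 0 0.05 0;0 0 0.02 0;0 0 0 0;0 0 0 0"}}

```text
time: 26.68
tcp_pos: [0.6195, -0.2873, 0.0197]
eef_rot: [2.367, 2.064, 0.001]
wrist_force: [-0.6, 0.1, 0.2]
grip_width: 0.0322
```

Emit:
{"method": "step_arm", "body": {"motion": "0 0 0 0;0 0 0 0;0 0 0 0;0 0 0 0;0 0 0 0", "claw": -1, "force": 30}}

```text
time: 27.3
tcp_pos: [0.6191, -0.287, 0.0192]
eef_rot: [2.368, 2.064, 0.0]
wrist_force: [-0.5, 0.4, 2.1]
grip_width: 0.0111
```

Emit:
{"method": "step_arm", "body": {"motion": "0 0 -0.05 0;0 0 -0.1 0;0 0 -0.15 0;0 0 -0.1 0;0 0 0 0"}}

```text
time: 27.92
tcp_pos: [0.6218, -0.2882, 0.1852]
eef_rot: [2.362, 2.058, 0.006]
wrist_force: [0.1, -0.7, -0.9]
grip_width: 0.0109
```

```bash
python3 - <<'E'
from h import *
plan(.5392,.2115,.18,92.3)
grab('side','s13');grab('wrist','w13')
E
```

```text
cur [ 0.6218 -0.2882  0.1852] psi 82.15 w 0.0109 F [ 0.1 -0.7 -0.9] t 27.93
 world d [-0.0826  0.4997 -0.0052]  share in current axes [ 1.2093 -0.3752  0.0129] turn share -0.1128
 share in final axes [ 1.2565 -0.1562  0.0129]
```

View pics/w13.png

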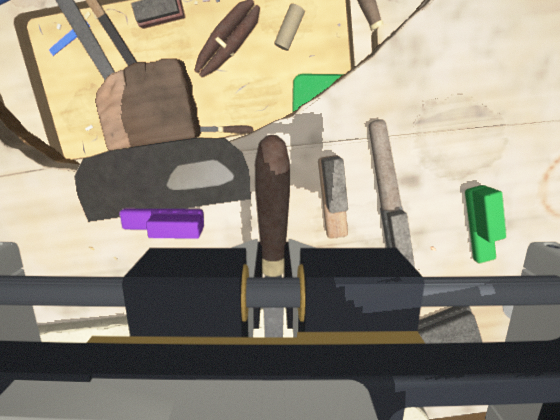

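View pics/s13.png

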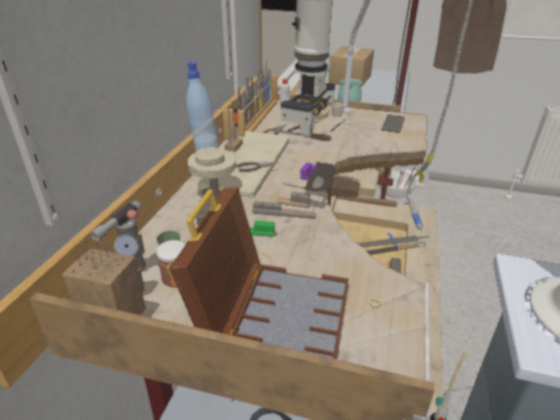

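```bash
python3 - <<'E'
from h import *
d=np.load('pics/w13.npz'); W=cloud(d); f=d['frame'].astype(int)
p=np.array([.6218,-.2882]);a=np.radians(82.15)
tx=np.array([np.cos(a),np.sin(a)]);ty=np.array([np.sin(a),-np.cos(a)])
m=(W[...,2]>.14)&(W[...,2]<.2)
v,u=np.mgrid[:420,:560]; m&=(u>235)&(u<310)&(v>120)&(v<280)
P=W[m]; q=np.c_[(P[:,:2]-p)@tx,(P[:,:2]-p)@ty,P[:,2]]
for t in np.arange(-.1,-.0,.006):
    k=abs(q[:,1]-t)<.003
    if k.sum()>3: print(round(t,3),k.sum(),np.percentile(q[k,0],[3,50,97]),np.percentile(q[k,2],[5,50,95]))
print(q[:,1].min())
b=(f[...,0]>150)&(f[...,2]<120)&m; print('gold',[ (r,c) for r,c in zip(*np.where(b))][:3], np.percentile((W[b][:,:2]-p)@ty,[5,95]) if b.any() else 0)
E
```

```text
-0.064 265 [-0.0065 -0.001   0.0041] [0.1734 0.1766 0.1789]
-0.058 428 [-0.0079 -0.0009  0.0056] [0.1746 0.1784 0.1801]
-0.052 461 [-0.0084 -0.0009  0.0065] [0.1752 0.1792 0.1809]
-0.046 442 [-0.0085 -0.0009  0.0066] [0.1749 0.1791 0.1806]
-0.04 433 [-0.0086 -0.001   0.0066] [0.1748 0.1788 0.1805]
-0.034 391 [-0.0086 -0.001   0.0067] [0.1742 0.1783 0.18  ]
-0.028 355 [-0.008  -0.001   0.0063] [0.1738 0.1778 0.1793]
-0.022 320 [-0.0076 -0.001   0.0059] [0.1735 0.1773 0.1788]
-0.016 730 [-0.0147 -0.001   0.0128] [0.1731 0.1777 0.1975]
-0.01 723 [-0.0124 -0.0005  0.0112] [0.1725 0.1784 0.1973]
-0.004 266 [-0.0063 -0.0005  0.0048] [0.1733 0.1756 0.1832]
-0.06606313920238276
gold [(np.int64(260), np.int64(263)), (np.int64(260), np.int64(280)), (np.int64(260), np.int64(281))] [-0.0042  0.0044]
```

Emit:
{"method": "step_arm", "body": {"motion": "0 0 0 -0.056;0 0 0 -0.057;0.05 -0.064 0 0;0.1 -0.064 0 0;0.12 -0.064 0 0;0.14 0 0 0;0.14 0 0 0;0.14 0 0 0;0 0 0 0;0 0 0 0"}}

```text
time: 29.28
tcp_pos: [0.5299, -0.0148, 0.1778]
eef_rot: [-2.174, -2.266, 0.003]
wrist_force: [-0.2, -0.4, -1.3]
grip_width: 0.0112
```

```bash
python3 - <<'E'
from h import *
plan(.5247,.2119,.15,92.3)
E
```

```text
cur [ 0.5299 -0.0148  0.1778] psi 92.36 w 0.0112 F [-0.2 -0.4 -1.3] t 29.27
 world d [-0.0052  0.2267 -0.0278]  share in current axes [0.5669 0.0103 0.0695] turn share 0.0006
 share in final axes [0.5669 0.0097 0.0695]
```

Emit:
{"method": "step_arm", "body": {"motion": "0.1 0.002 0 0;0.12 0.002 0 0;0.12 0.002 0 0;0.12 0.002 0.03 0;0.107 0.002 0.04 0;0 0 0 0;0 0 0 0;0 0 0 0"}}

```text
time: 30.28
tcp_pos: [0.5266, 0.2098, 0.1508]
eef_rot: [2.179, 2.261, -0.001]
wrist_force: [0.2, -0.1, -1.5]
grip_width: 0.0108
```

```bash
python3 - <<'E'
from h import *
plan(.5247,.2119,.026,92.3)
d=grab('side','s14')
d=grab('wrist','w14');W=cloud(d)
B=blob(W,d['frame'],(.46,.62,.2,.30),(.0205,.05)); print('stone',axisfit(B) if len(B) else 0)
im=cv2.imread('pics/side0.png')
E
```

```text
cur [0.5266 0.2098 0.1508] psi 92.12 w 0.0108 F [ 0.2 -0.1 -1.5] t 30.27
 world d [-0.0019  0.0021 -0.1248]  share in current axes [ 0.0055 -0.0044  0.3121] turn share -0.0020
 share in final axes [ 0.0055 -0.0044  0.3121]
stone (array([0.5244, 0.2655]), np.float64(2.041157857176682), np.float64(83.41933031599318), np.float64(25.183939693530682))
```

View pics/w14.png

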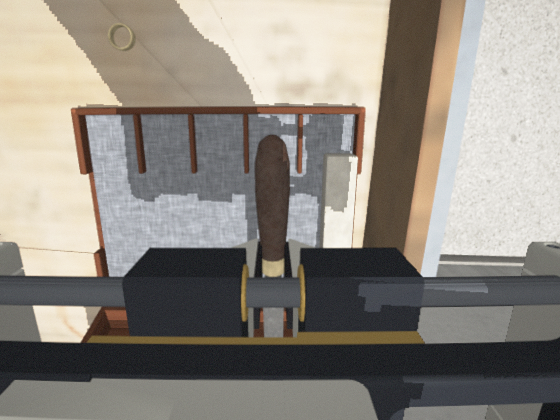

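View pics/s14.png

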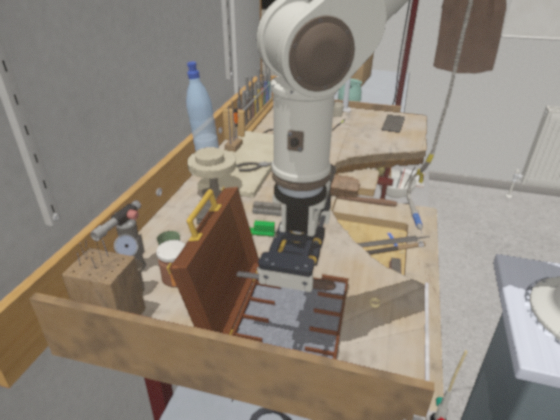

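Emit:
{"method": "step_arm", "body": {"motion": "-0.0145 -0.004 0.09 -0.002;0 0 0.1 0;0 0 0.05 0;0 0 0 0;0 0 0 0;0 0 0 0"}}

```text
time: 31.12
tcp_pos: [0.5255, 0.2071, 0.0564]
eef_rot: [2.171, 2.269, 0.004]
wrist_force: [0.2, -0.3, -1.5]
grip_width: 0.011
```

```bash
python3 - <<'E'
from h import *
plan(.525,.204,.0265,92.3)
d=grab('wrist','w15');W=cloud(d)
p=state()['tcp_pos'][:2];C=np.array([.541,.1655]);a=.04;ex=np.array([np.cos(a),np.sin(a)]);ey=np.array([-ex[1],ex[0]])
B=blob(W,d['frame'],(.43,.5,.18,.24),(.035,.06)); q=np.c_[(B[:,:2]-C)@ex,(B[:,:2]-C)@ey]; print('handle end case',q.min(0),q.max(0),len(q))
E
```

```text
cur [0.5255 0.2071 0.0564] psi 92.51 w 0.0110 F [ 0.2 -0.3 -1.5] t 31.12
 world d [-0.0005 -0.0031 -0.0299]  share in current axes [-0.0078 -0.0016  0.0748] turn share 0.0023
 share in final axes [-0.0078 -0.0016  0.0748]
handle end case [-0.0782  0.0323] [-0.0392  0.0492] 2658
```

View pics/w15.png

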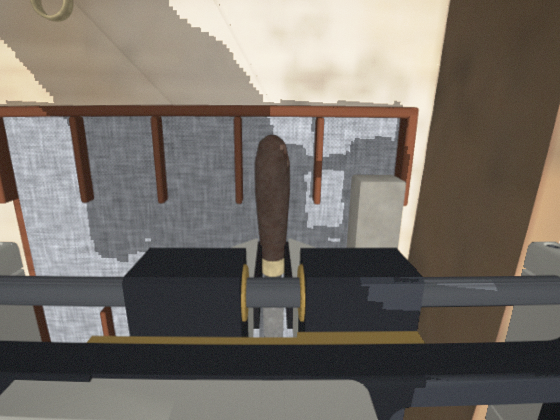

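Emit:
{"method": "step_arm", "body": {"motion": "-0.008 -0.005 0.03 0;0 0 0.03 0;0 0 0.012 0;0 0 0 0;0 0 0 0"}}

```text
time: 31.8
tcp_pos: [0.5224, 0.2034, 0.0258]
eef_rot: [-2.172, -2.27, -0.0]
wrist_force: [-0.2, 0.2, -1.4]
grip_width: 0.0114
```

```bash
python3 - <<'E'
from h import *
plan(.525,.204,.0265,92.3)
E
```

```text
cur [0.5224 0.2034 0.0258] psi 92.52 w 0.0114 F [-0.2  0.2 -1.4] t 31.80
 world d [0.0026 0.0006 0.0007]  share in current axes [ 0.0011  0.0064 -0.0016] turn share 0.0024
 share in final axes [ 0.0012  0.0064 -0.0016]
```

Emit:
{"method": "step_arm", "body": {"motion": "0 0 0 0;0 0 0 0;0 0 0 0", "claw": -0.55}}

```text
time: 32.17
tcp_pos: [0.5226, 0.2033, 0.0262]
eef_rot: [2.172, 2.269, 0.0]
wrist_force: [0.6, -0.4, 0.2]
grip_width: 0.0209
```

Emit:
{"method": "step_arm", "body": {"motion": "0 0 -0.05 0;0 0 -0.1 0;0 0 -0.1 0;0 0 -0.05 0;0 0 0 0;0 0 0 0"}}

```text
time: 32.92
tcp_pos: [0.5221, 0.2029, 0.1459]
eef_rot: [2.172, 2.269, -0.001]
wrist_force: [-0.5, -0.1, -0.9]
grip_width: 0.0205
```

```bash
python3 - <<'E'
from h import *
plan(.54,.18,.15,92.3)
d=grab('wrist','w16')
E
```

```text
cur [0.5221 0.2029 0.1459] psi 92.50 w 0.0205 F [-0.5 -0.1 -0.9] t 32.92
 world d [ 0.0179 -0.0229  0.0041]  share in current axes [-0.0592  0.0422 -0.0101] turn share 0.0022
 share in final axes [-0.0591  0.0424 -0.0101]
```

View pics/w16.png

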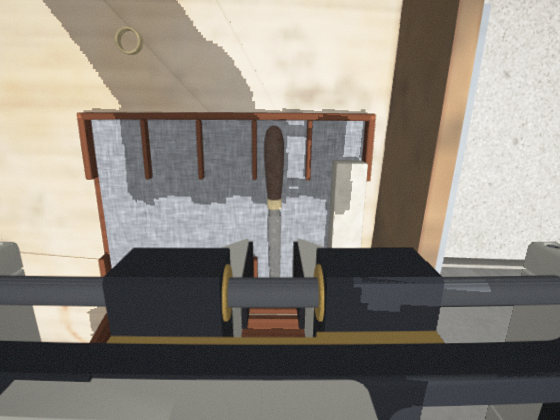

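Emit:
{"method": "step_arm", "body": {"motion": "0.05 0.01 0 0;0.07 0.013 0 0;0.03 0.01 0.1 0;0 0 0.08 0;0 0 0 0;0 0 0 0", "claw": -1}}

```text
time: 33.72
tcp_pos: [0.5332, 0.2649, 0.0745]
eef_rot: [-2.171, -2.27, -0.001]
wrist_force: [-0.3, 0.1, -0.2]
grip_width: 0.0002
```

```bash
python3 - <<'E'
from h import *
plan(.535,.263,.041,92.3)
E
```

```text
cur [0.5332 0.2649 0.0745] psi 92.55 w 0.0002 F [-0.3  0.1 -0.2] t 33.73
 world d [ 0.0018 -0.0019 -0.0335]  share in current axes [-0.005   0.0044  0.0838] turn share 0.0028
 share in final axes [-0.005   0.0044  0.0838]
```

Emit:
{"method": "step_arm", "body": {"motion": "-0.005 0.004 0.05 0.003;0 0 0.025 0;0 0 0 0;0 0 0 0"}}

```text
time: 34.22
tcp_pos: [0.5348, 0.262, 0.0443]
eef_rot: [-2.178, -2.264, -0.001]
wrist_force: [0.0, 0.6, 0.0]
grip_width: 0.0004
```

Emit:
{"method": "step_arm", "body": {"motion": "0 0 0.008 0;0 0 0.004 0;0 0 0 0"}}

```text
time: 34.6
tcp_pos: [0.5353, 0.2623, 0.0413]
eef_rot: [2.177, 2.264, 0.002]
wrist_force: [-3.9, -2.8, 12.8]
grip_width: 0.0003
```

Emit:
{"method": "step_arm", "body": {"motion": "-0.006 0 0 0;-0.006 0 0 0;-0.006 0 0 0;-0.006 0 0 0;0 0 0 0"}}

```text
time: 35.22
tcp_pos: [0.5356, 0.2574, 0.0426]
eef_rot: [-2.173, -2.266, -0.011]
wrist_force: [-4.4, 4.4, 15.9]
grip_width: 0.0005
```

Emit:
{"method": "step_arm", "body": {"motion": "0 0 -0.05 0;0 0 -0.1 0;0 0 -0.1 0;0 0 0 0;0 0 0 0"}}

```text
time: 35.85
tcp_pos: [0.5352, 0.2514, 0.1395]
eef_rot: [2.178, 2.263, -0.0]
wrist_force: [-0.3, -0.4, -1.3]
grip_width: 0.0006
```

```bash
python3 - <<'E'
from h import *
plan(.54,.18,.15,92.3)
d=grab('wrist','w17'); W=cloud(d)
C=np.array([.541,.1655]);a=.04;ex=np.array([np.cos(a),np.sin(a)]);ey=np.array([-ex[1],ex[0]])
B=blob(W,d['frame'],(.46,.62,.2,.30),(.0215,.05)); q=np.c_[(B[:,:2]-C)@ex,(B[:,:2]-C)@ey]; print('stone',axisfit(B) if len(B) else 0,q.min(0),q.max(0))
E
```

```text
cur [0.5352 0.2514 0.1395] psi 92.19 w 0.0006 F [-0.3 -0.4 -1.3] t 35.85
 world d [ 0.0048 -0.0714  0.0105]  share in current axes [-0.179   0.0053 -0.0263] turn share -0.0012
 share in final axes [-0.179   0.0049 -0.0263]
stone (array([0.5256, 0.2658]), np.float64(2.6719287999674624), np.float64(86.51644903155842), np.float64(24.74571405007117)) [-0.0527  0.0879] [0.0337 0.114 ]
```

View pics/w17.png

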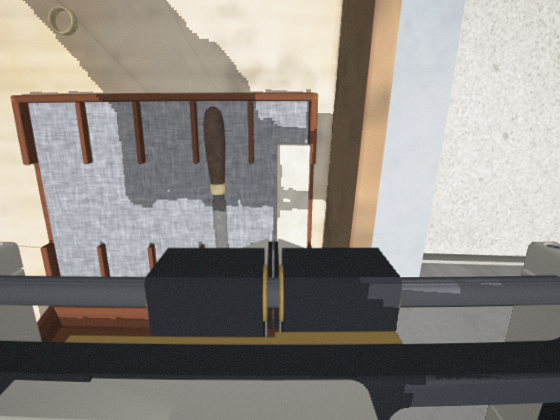

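Emit:
{"method": "step_arm", "body": {"motion": "-0.05 0 -0.05 0;-0.12 0 -0.05 0;-0.14 0 0 0;-0.14 0 0 0;-0.14 0 0 0;-0.14 0 0 -0.06;-0.14 0.07 0 0;-0.11 0.1 0 0;-0.05 0.1 0 0;0 0 0 0", "claw": 0}}

```text
time: 37.15
tcp_pos: [0.6703, -0.1458, 0.1765]
eef_rot: [-2.07, -2.36, 0.001]
wrist_force: [-0.3, 0.9, 0.0]
grip_width: 0.0459
```

```bash
python3 - <<'E'
from h import *
plan(.6475,-.1704,.018,97.6)
d=grab('wrist','w18'); W=cloud(d)
B=blob(W,d['frame'],(.54,.76,-.21,-.13),(.006,.05)); print('scr',axisfit(B))
B=blob(W,d['frame'],(.56,.70,-.26,-.2),(.007,.06)); print('bench',axisfit(B) if len(B) else 0)
d=grab('top','t18'); W=cloud(d)
B=blob(W,d['frame'],(.46,.62,.22,.289),(.0205,.05)); print('stone',axisfit(B))
E
```

```text
cur [ 0.6703 -0.1458  0.1765] psi 97.49 w 0.0459 F [-0.3  0.9  0. ] t 37.15
 world d [-0.0228 -0.0246 -0.1585]  share in current axes [-0.0535 -0.0646  0.3962] turn share -0.0012
 share in final axes [-0.0534 -0.0647  0.3962]
scr (array([ 0.6462, -0.1736]), np.float64(7.158648994908122), np.float64(160.65031330714243), np.float64(17.36210527034129))
bench (array([ 0.6368, -0.2287]), np.float64(-0.8429317706408024), np.float64(85.77454608354037), np.float64(19.452261060865546))
stone (array([0.5336, 0.2678]), np.float64(2.700302505951164), np.float64(100.76717260721024), np.float64(26.996534405953362))
```

View pics/t18.png

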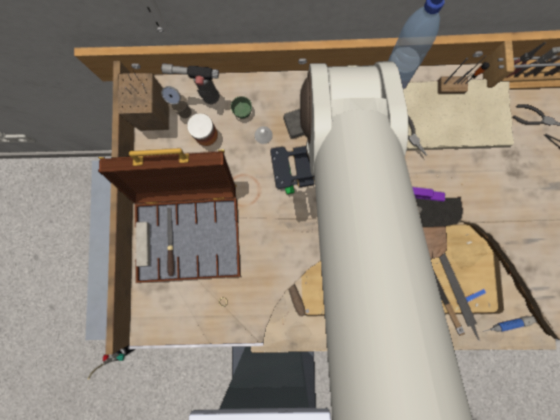

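View pics/w18.png

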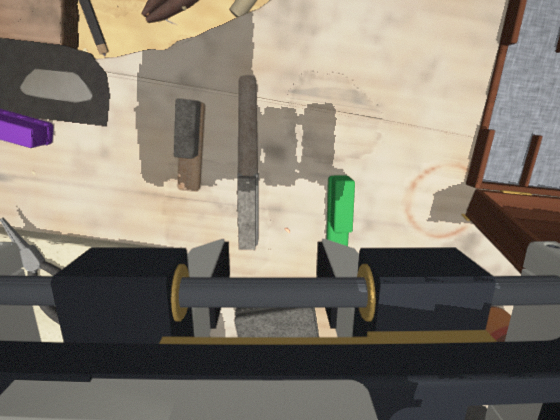

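Emit:
{"method": "step_arm", "body": {"motion": "-0.0575 -0.065 0.05 0;0 0 0.12 0;0 0 0.1 0;0 0 0 0;0 0 0 0", "claw": -0.3}}

```text
time: 37.88
tcp_pos: [0.6472, -0.1696, 0.0728]
eef_rot: [2.067, 2.365, 0.001]
wrist_force: [0.9, 0.1, -0.2]
grip_width: 0.0318
```

```bash
python3 - <<'E'
from h import *
plan(.6475,-.172,.018,97.5)
E
```

```text
cur [ 0.6472 -0.1696  0.0728] psi 97.69 w 0.0318 F [ 0.9  0.1 -0.2] t 37.88
 world d [ 0.0003 -0.0024 -0.0548]  share in current axes [-0.0062 -0.      0.137 ] turn share 0.0022
 share in final axes [-0.0062  0.      0.137 ]
```

Emit:
{"method": "step_arm", "body": {"motion": "-0.005 0 0.06 0;0 0 0.05 0;0 0 0.027 0;0 0 0 0;0 0 0 0"}}

```text
time: 38.5
tcp_pos: [0.647, -0.1721, 0.0162]
eef_rot: [-2.068, -2.364, -0.0]
wrist_force: [0.5, 0.1, 0.3]
grip_width: 0.0323
```

Emit:
{"method": "step_arm", "body": {"motion": "0 0 0 0;0 0 0 0;0 0 0 0;0 0 0 0;0 0 0 0", "claw": -1, "force": 30}}

```text
time: 39.12
tcp_pos: [0.6471, -0.1723, 0.0166]
eef_rot: [2.069, 2.364, 0.0]
wrist_force: [-0.7, 0.1, 0.3]
grip_width: 0.0192
```

Emit:
{"method": "step_arm", "body": {"motion": "0 0 -0.05 0;0 0 -0.1 0;0 0 -0.15 0;0 0 -0.1 0;0 0 0 0;0 0 0 0"}}

```text
time: 39.88
tcp_pos: [0.6464, -0.1722, 0.1767]
eef_rot: [-2.068, -2.364, 0.001]
wrist_force: [-0.5, -0.1, -1.4]
grip_width: 0.0191
```

```bash
python3 - <<'E'
from h import *
plan(.5428,.1195,.18,92.3)
d=grab('wrist','w19'); W=cloud(d)
p=state()['tcp_pos'][:2];a=np.radians(psi())
tx=np.array([np.cos(a),np.sin(a)]);ty=np.array([np.sin(a),-np.cos(a)])
v,u=np.mgrid[:420,:560]
m=(W[...,2]>.14)&(W[...,2]<.23)&(u>220)&(u<330)&(v<245)
P=W[m]; q=np.c_[(P[:,:2]-p)@tx,(P[:,:2]-p)@ty,P[:,2]]
print(len(q),q[:,1].min())
for t in np.arange(-.09,-.0,.008):
    k=abs(q[:,1]-t)<.004
    if k.sum()>3: print(round(t,3),k.sum(),np.percentile(q[k,0],[3,50,97]),np.percentile(q[k,2],[5,50,95]))
grab('side','s19')
E
```

```text
cur [ 0.6464 -0.1722  0.1767] psi 97.64 w 0.0191 F [-0.5 -0.1 -1.4] t 39.88
 world d [-0.1036  0.2917  0.0033]  share in current axes [ 0.7572 -0.1598 -0.0084] turn share 0.0593
 share in final axes [ 0.739  -0.2295 -0.0084]
5469 -0.08008161486562043
-0.082 124 [-0.0048  0.0005  0.0063] [0.1706 0.1728 0.1745]
-0.074 672 [-0.0065  0.0005  0.008 ] [0.1719 0.1745 0.1758]
-0.066 685 [-0.007   0.0005  0.0081] [0.1719 0.1747 0.1761]
-0.058 647 [-0.0072  0.0005  0.0078] [0.1722 0.1749 0.1763]
-0.05 646 [-0.0077  0.0001  0.0079] [0.1722 0.175  0.1764]
-0.042 640 [-0.0078  0.0001  0.0081] [0.1724 0.1752 0.1765]
-0.034 610 [-0.0084 -0.0003  0.008 ] [0.1725 0.1754 0.1768]
-0.026 611 [-0.0084 -0.0003  0.0078] [0.1729 0.1756 0.1769]
-0.018 600 [-0.009  -0.0006  0.0079] [0.1725 0.1756 0.1769]
-0.01 234 [-0.0187 -0.001   0.0166] [0.1639 0.1696 0.1761]
```

View pics/w19.png

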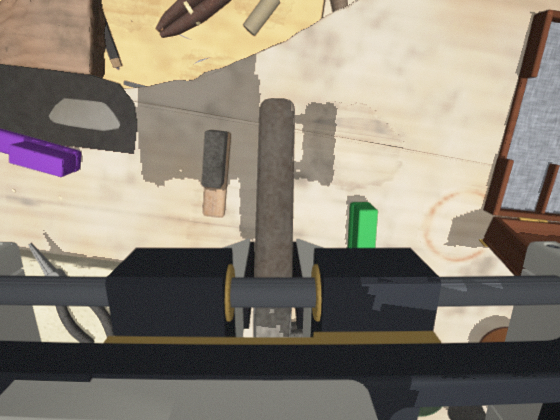

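View pics/s19.png

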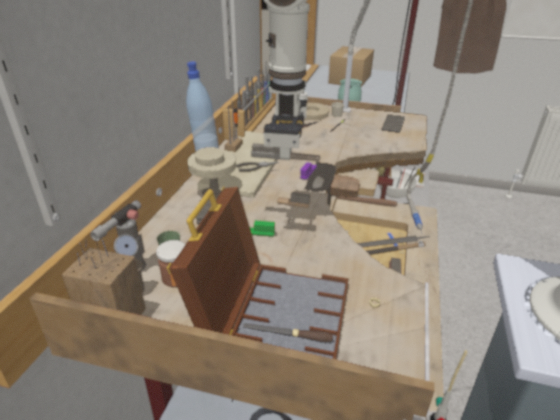

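Emit:
{"method": "step_arm", "body": {"motion": "0 0 0 0.049;0 -0.07 0 0;0.03 -0.08 0 0;0.08 -0.07 0 0;0.12 0 0 0;0.13 0 0 0;0.13 0 0 0;0.13 0 0 0;0.123 0 0 0;0 0 0 0"}}

```text
time: 41.22
tcp_pos: [0.5404, 0.1255, 0.1754]
eef_rot: [-2.146, -2.289, -0.001]
wrist_force: [0.1, -1.4, -1.8]
grip_width: 0.0191
```

Emit:
{"method": "step_arm", "body": {"motion": "0 0 0.08 0;0 0 0.12 0;0 0 0.08 0;0 0 0 0;0 0 0 0"}}

```text
time: 41.85
tcp_pos: [0.5428, 0.1193, 0.065]
eef_rot: [2.159, 2.283, 0.0]
wrist_force: [-0.1, 0.1, -0.9]
grip_width: 0.0189
```

```bash
python3 - <<'E'
from h import *
plan(.5418,.1195,.0235,93.2)
d=grab('wrist','w20')
E
```

```text
cur [0.5428 0.1193 0.065 ] psi 93.20 w 0.0189 F [-0.1  0.1 -0.9] t 41.85
 world d [-0.001   0.0002 -0.0415]  share in current axes [ 0.0007 -0.0025  0.1037] turn share -0.0000
 share in final axes [ 0.0007 -0.0025  0.1037]
```

View pics/w20.png

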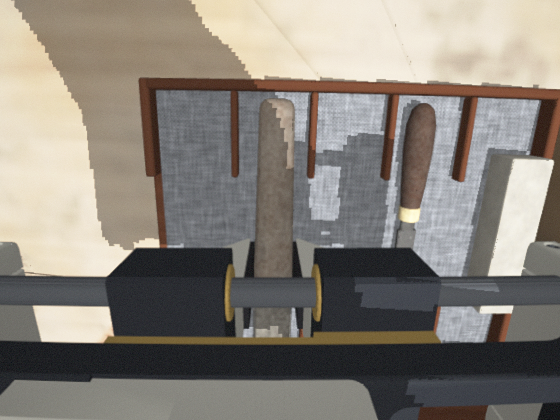

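Emit:
{"method": "step_arm", "body": {"motion": "0 -0.0025 0.05 0;0 0 0.03 0;0 0 0.018 0;0 0 0.004 0;0 0 0 0;0 0 0 0"}}

```text
time: 42.65
tcp_pos: [0.5417, 0.1196, 0.0241]
eef_rot: [2.158, 2.283, 0.001]
wrist_force: [0.8, -0.0, -0.3]
grip_width: 0.0196
```

Emit:
{"method": "step_arm", "body": {"motion": "0 0 0 0;0 0 0 0;0 0 0 0", "claw": -0.4}}

```text
time: 43.02
tcp_pos: [0.5415, 0.1195, 0.0239]
eef_rot: [2.158, 2.283, 0.0]
wrist_force: [0.4, -0.3, 0.2]
grip_width: 0.0277
```

Emit:
{"method": "step_arm", "body": {"motion": "0 0 -0.05 0;0 0 -0.1 0;0 0 -0.1 0;0 0 -0.1 0;-0.1 0 -0.03 0;-0.12 0 0 0;-0.14 0 0 0;-0.14 0 0 0;-0.14 0 0 0;0 0 0 0"}}

```text
time: 44.28
tcp_pos: [0.5553, -0.143, 0.1769]
eef_rot: [2.167, 2.271, -0.003]
wrist_force: [0.5, 1.2, 0.3]
grip_width: 0.0276
```

```bash
python3 - <<'E'
from h import *
plan(.637,-.2275,.16,89.2)
E
```

```text
cur [ 0.5553 -0.143   0.1769] psi 92.70 w 0.0276 F [0.5 1.2 0.3] t 44.27
 world d [ 0.0817 -0.0845 -0.0169]  share in current axes [-0.2207  0.194   0.0423] turn share 0.0389
 share in final axes [-0.2084  0.2071  0.0423]
```

Emit:
{"method": "step_arm", "body": {"motion": "-0.09 0.07 0 0.039;-0.08 0.07 0.02 0;-0.038 0.067 0.022 0;0 0 0 0;0 0 0 0;0 0 0 0", "claw": -0.2}}

```text
time: 45.02
tcp_pos: [0.6401, -0.2165, 0.1598]
eef_rot: [-2.225, -2.218, -0.001]
wrist_force: [-0.9, 0.2, -0.1]
grip_width: 0.0365
```

```bash
python3 - <<'E'
from h import *
d=grab('wrist','w21'); W=cloud(d)
B=blob(W,d['frame'],(.56,.70,-.26,-.2),(.007,.06)); print('bench',axisfit(B) if len(B) else 0)
plan(.637,-.2275,.017,89.2)
E
```

```text
bench (array([ 0.6367, -0.2294]), np.float64(0.2382870596216755), np.float64(85.83491225619169), np.float64(19.66811018743134))
cur [ 0.6401 -0.2169  0.1598] psi 89.79 w 0.0366 F [-0.5 -0.4 -0.4] t 45.08
 world d [-0.0031 -0.0106 -0.1428]  share in current axes [-0.0266 -0.0077  0.3569] turn share 0.0065
 share in final axes [-0.0267 -0.0074  0.3569]
```

View pics/w21.png

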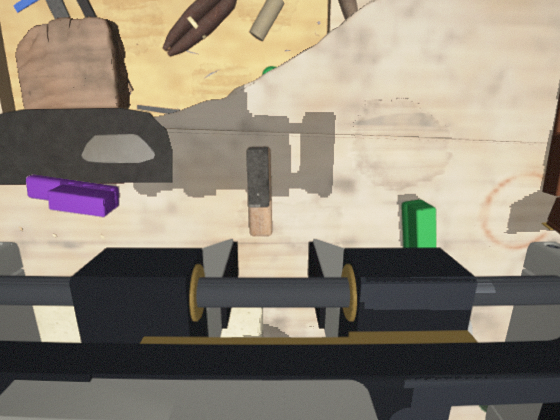

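Emit:
{"method": "step_arm", "body": {"motion": "-0.027 -0.008 0.1 0.003;0 0 0.12 0;0 0 0.07 0;0 0 0 0;0 0 0 0"}}

```text
time: 45.7
tcp_pos: [0.6382, -0.2286, 0.0446]
eef_rot: [2.23, 2.21, 0.002]
wrist_force: [0.7, 0.0, 0.7]
grip_width: 0.0362
```

```bash
python3 - <<'E'
from h import *
plan(.637,-.228,.018,89.7)
E
```

```text
cur [ 0.6382 -0.2286  0.0446] psi 89.47 w 0.0362 F [0.7 0.  0.7] t 45.70
 world d [-0.0012  0.0006 -0.0266]  share in current axes [ 0.0016 -0.0029  0.0665] turn share -0.0026
 share in final axes [ 0.0016 -0.0029  0.0665]
```

Emit:
{"method": "step_arm", "body": {"motion": "0 -0.003 0.04 0;0 0 0.026 0;0 0 0 0;0 0 0 0"}}

```text
time: 46.2
tcp_pos: [0.636, -0.2287, 0.0165]
eef_rot: [-2.232, -2.211, -0.0]
wrist_force: [0.0, -0.2, -0.2]
grip_width: 0.0367
```

Emit:
{"method": "step_arm", "body": {"motion": "0 0 0 0;0 0 0 0;0 0 0 0;0 0 0 0;0 0 0 0", "claw": -1, "force": 25}}

```text
time: 46.82
tcp_pos: [0.6362, -0.2288, 0.0169]
eef_rot: [2.232, 2.21, 0.0]
wrist_force: [0.4, 0.5, 2.9]
grip_width: 0.022
```

Emit:
{"method": "step_arm", "body": {"motion": "0 0 -0.05 0;0 0 -0.1 0;0 0 -0.15 0;0 0 -0.07 0;0 0 0 0;0 0 0 0"}}

```text
time: 47.58
tcp_pos: [0.6351, -0.2286, 0.164]
eef_rot: [-2.231, -2.21, 0.001]
wrist_force: [0.0, 0.8, -0.8]
grip_width: 0.0218
```

```bash
python3 - <<'E'
from h import *
plan(.5447,.0736,.17,92.3)
d=grab('wrist','w22')
d=grab('top','t22')
E
```

```text
cur [ 0.6351 -0.2286  0.164 ] psi 89.45 w 0.0218 F [ 0.   0.8 -0.8] t 47.58
 world d [-0.0904  0.3022  0.006 ]  share in current axes [ 0.7533 -0.2333 -0.0149] turn share -0.0317
 share in final axes [ 0.764  -0.1955 -0.0149]
```

View pics/w22.png

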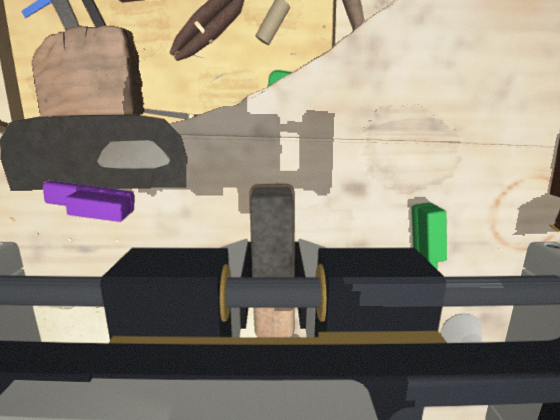

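View pics/t22.png

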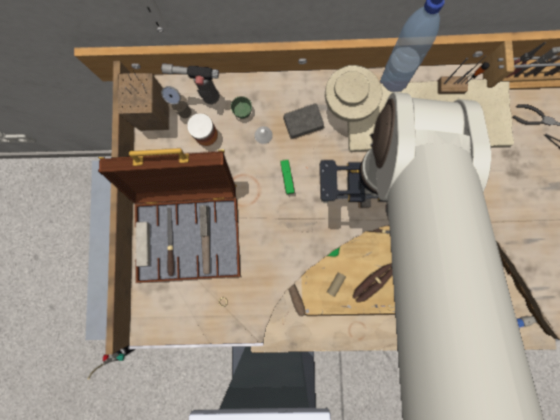

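Emit:
{"method": "step_arm", "body": {"motion": "0 0 0 -0.032;0 -0.07 0 0;0.05 -0.07 0 0;0.1 -0.056 0 0;0.12 0 0 0;0.13 0 0 0;0.13 0 0 0;0.13 0 0 0;0.088 0 0 0;0 0 0 0"}}

```text
time: 48.92
tcp_pos: [0.544, 0.0714, 0.1634]
eef_rot: [-2.166, -2.271, 0.0]
wrist_force: [-0.2, -0.6, -0.4]
grip_width: 0.0215
```

Emit:
{"method": "step_arm", "body": {"motion": "0 0 0.08 0;0 0 0.1 0;0 0 0.07 0;0 0 0 0;0 0 0 0"}}

```text
time: 49.55
tcp_pos: [0.5458, 0.0666, 0.0649]
eef_rot: [2.177, 2.265, 0.0]
wrist_force: [0.4, 1.1, 0.0]
grip_width: 0.0215
```

```bash
python3 - <<'E'
from h import *
plan(.5449,.0671,.0235,92.3)
d=grab('wrist','w23');W=cloud(d)
C=np.array([.541,.1655]);a=.04;ex=np.array([np.cos(a),np.sin(a)]);ey=np.array([-ex[1],ex[0]])
B=blob(W,d['frame'],(.44,.53,.09,.15),(.015,.03)); q=np.c_[(B[:,:2]-C)@ex,(B[:,:2]-C)@ey]; print('scratch handle',q.min(0),q.max(0),axisfit(B))
E
```

```text
cur [0.5458 0.0666 0.0649] psi 92.29 w 0.0215 F [0.4 1.1 0. ] t 49.55
 world d [-0.0009  0.0005 -0.0414]  share in current axes [ 0.0014 -0.0022  0.1035] turn share -0.0001
 share in final axes [ 0.0014 -0.0022  0.1035]
scratch handle [-0.0816 -0.0558] [-0.0128 -0.037 ] (array([0.4956, 0.1172]), np.float64(1.401392219343206), np.float64(68.88003350978647), np.float64(16.630827608172368))
```

View pics/w23.png

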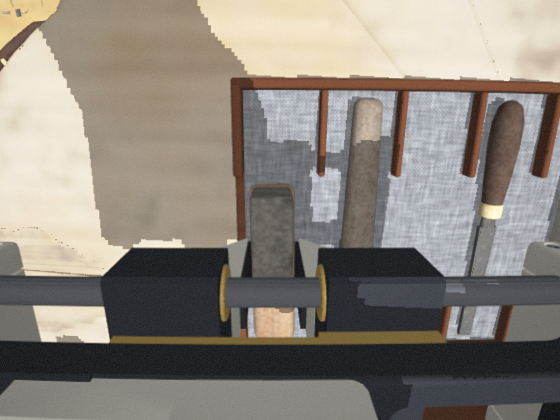

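Emit:
{"method": "step_arm", "body": {"motion": "0 -0.002 0.05 0;0 0 0.03 0;0 0 0.018 0;0 0 0.005 0;0 0 0 0;0 0 0 0"}}

```text
time: 50.35
tcp_pos: [0.5449, 0.0671, 0.0237]
eef_rot: [2.175, 2.266, 0.001]
wrist_force: [0.5, -0.9, -0.7]
grip_width: 0.0216
```

Emit:
{"method": "step_arm", "body": {"motion": "0 0 0 0;0 0 0 0;0 0 0 0", "claw": -0.44}}

```text
time: 50.72
tcp_pos: [0.5447, 0.067, 0.0234]
eef_rot: [2.176, 2.266, 0.0]
wrist_force: [-0.4, 0.7, -0.0]
grip_width: 0.0257
```

Emit:
{"method": "step_arm", "body": {"motion": "0 0 -0.05 0;0 0 -0.1 0;0 0 -0.1 0;0 0 -0.1 0;-0.1 0 -0.03 0;-0.12 0 0 0;-0.14 0 0 0;-0.14 0 0 0;-0.1 0 0 0;0 0 0 0"}}

```text
time: 51.98
tcp_pos: [0.5538, -0.1778, 0.1765]
eef_rot: [2.182, 2.257, -0.002]
wrist_force: [0.2, -0.4, -0.9]
grip_width: 0.0261
```

```bash
cat >> h.py <<'E'
C=np.array([.541,.1655]);_a=.04;ex=np.array([np.cos(_a),np.sin(_a)]);ey=np.array([-ex[1],ex[0]])
def case(P): return np.c_[(P[:,:2]-C)@ex,(P[:,:2]-C)@ey,P[:,2]]
E
python3 - <<'E'
from h import *
print(state()['tcp_pos'])
for n in ['top','side']:
    d=grab(n,n+'24'); W=cloud(d); sh=W.shape
    q=case(W.reshape(-1,3)).reshape(sh)
    for nm,y0,y1,z0 in [('stone',.073,.121,.0215),('file',.026,.066,.0115),('scr',-.066,-.026,.0115),('bench',-.115,-.073,.0115)]:
        m=(abs(q[...,0])<.085)&(q[...,1]>y0)&(q[...,1]<y1)&(q[...,2]>z0)&(q[...,2]<.06)
        if m.sum()<10: print(n,nm,'none');continue
        k,l,st,_=cv2.connectedComponentsWithStats(m.astype(np.uint8)); i=1+np.argmax(st[1:,4]); P=q[l==i]
        print(n,nm,len(P),'mid',axisfit(P)[0],'yaw %.1f len %.0f w %.0f'%axisfit(P)[1:],'z',P[:,2].max(),'x',P[:,0].min(),P[:,0].max())
im=cv2.imread('pics/top24.png');cv2.imwrite('pics/c24.png',cv2.resize(im[140:300,110:250],None,fx=4,fy=4,interpolation=cv2.INTER_CUBIC))
im=cv2.imread('pics/side24.png');cv2.imwrite('pics/c24s.png',cv2.resize(im[180:380,160:380],None,fx=3,fy=3,interpolation=cv2.INTER_CUBIC))
E
```

```text
[ 0.5538 -0.1778  0.1765]
top stone 537 mid [-0.0032  0.1025] yaw 0.3 len 101 w 27 z 0.0313685106368532 x -0.0530804757373634 0.047414430464042465
top file 262 mid [-0.0255  0.0399] yaw 1.3 len 114 w 15 z 0.025040570182854216 x -0.08236573454940506 0.032159280793525966
top scr 597 mid [-0.0016 -0.0452] yaw -1.7 len 162 w 17 z 0.04130430394146023 x -0.08275735763132207 0.07861727855873463
top bench 362 mid [ 0.0004 -0.0978] yaw 2.9 len 86 w 20 z 0.043226343741610274 x -0.04237183574066754 0.043076666227803484
side stone none
side file 509 mid [-0.0151  0.0403] yaw -1.0 len 135 w 13 z 0.02598734869004593 x -0.0819058602381744 0.05261802948471127
side scr 993 mid [-0.0003 -0.0438] yaw 0.4 len 162 w 17 z 0.039301123603788346 x -0.081305807821142 0.08100880756416916
side bench 570 mid [ 0.0012 -0.0957] yaw -0.8 len 85 w 20 z 0.04303702094031858 x -0.04071548819726547 0.04437944752687574
```

View pics/c24.png

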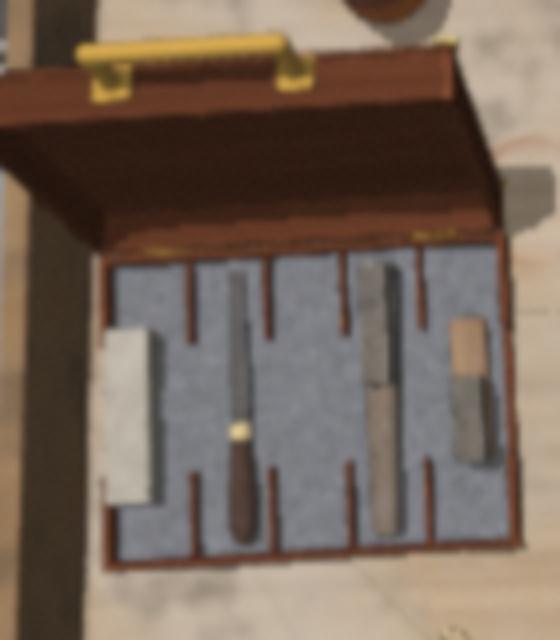

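View pics/c24s.png

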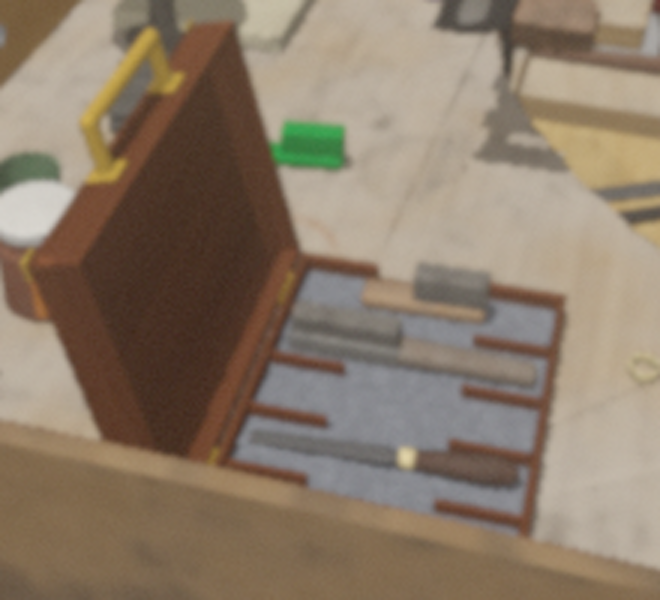

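```bash
python3 - <<'E'
from h import *
print(state()['time'],state()['wrist_force'],close_job())
E
```

```text
the job is handed in; nothing more can be done
52.075 [ 0.1635  1.7689 -0.5125] None
```

The job is handed in at 52 s. The lid is open and the four instruments present are in their lanes. The whetstone is about 10 mm off the middle of its lane.

I moved the whetstone from the lid to the bare worktop and swung the lid back by its handle until it rested on its stop. Then I laid the whetstone in lane 1, the needle file in lane 2, the scratch brush in lane 4 and the bench brush in lane 5. The file and the scratch brush have their handles towards the robot. I saw no tweezers, so lane 3 is empty. I left the cone and the green and purple look-alikes alone.

| Item | Distance from lane middle | Notes from the last top and side pictures |
|---|---|---|
| Whetstone | about 10 mm left | flat and parallel to the lane, but against the left tray wall |
| Needle file | about 6 mm right | flat |
| Scratch brush | within 2 mm | flat |
| Bench brush | 4 to 6 mm right | flat |

- **Whetstone:** I released it within a millimetre of the lane middle. As the fingers opened, the gripper pressed on something with about 10 N, probably the bench's side wall. The next picture showed the stone against the tray wall. It may have been the announced knock or that contact; I can't tell which.
- **Attempt to mend it:** I tried to drag the stone right with the fingertips on its top, but they slid and it did not move. There is no room for a finger on its left side, so I left it between its rib and the wall.
- **Side camera:** it could not see the whetstone in the final check, so its last position comes from the top camera only.
- **File and bench brush:** I placed both a few millimetres right on purpose, to keep the gripper clear of the side wall and of the scratch brush.

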